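# Change the work in an engraver's vise and torque it up

### The arm

A 6-joint arm with a two-finger parallel gripper is mounted at the origin on the work surface. World frame = base frame: x ahead of the robot, y to its left, z up, the work surface at z = 0. Lengths are in m, angles in rad, forces in N, time in s.
With the tool pointing down it reaches from about 0.3 to 0.875 m from the base axis. Payload 6.4 kg.
Tool frame: the origin (TCP) lies midway between the tips of the shut fingers; the grasp point (between the pads) lies 19 mm behind it; z points along the fingers, y is the line along which they close (so a half turn about z gives the same grasp; the last joint's range is limited). The gripper opens to 85 mm and grips with 20 to 120 N. Pads are 22 mm wide; open, the fingers measure 114 mm over their backs; the gripper's body (76 mm by 85 mm) begins 54 mm behind the grasp point. The pads swing forward as they close: fully open they stand 13 mm farther back than shut.
Start: joints at [-1.519, 0.181, 1.607, -0, 1.354, -0.206], TCP at [0.147, -0.556, 0.231] pointing down, gripper open.
Joint ranges: [-2.99, 2.99], [-0.89, 2.07], [0.3, 2.58], [-1.14, 4.28], [0, 2.63], [-3.12, 3.12]. Speed limits (rad/s): [2.57, 2.57, 3.01, 3.14, 3.14, 3.14].

### API

Orientations are given as a unit quaternion [w, x, y, z].
In Python, from bench import sensors, vision, ctrl gives the robot as it stands.
- The arm moves only by the tool carry_out, never from a script. Its argument "deltas" is text: rows parted by semicolons, each of 7 numbers parted by spaces: the shift along the tool's x, y, z in mm, then the turn, a rotation vector about the tool's x, y, z in rad, then the closure, from 0 (fully open) to 1 (shut). In form: tx ty tz ax ay az claw; .... A call has 1 to 12 rows; each row is the pose to reach, as a shift and turn from the pose commanded when the call began, along the tool's axes at that moment; what a row does not reach only later rows make up. A row lasts 1/8 s, in which the tool goes at most 62.5 mm and 10.7 degrees, less where a joint would pass 70% of its speed; a pose out of reach is approached as far as the arm can. A call with a gripper value outside its range is refused whole. The fingers move at their own pace and stop on an object; the grip force is fixed at half the most. Time passes only in rows, so rows that repeat a pose let the fingers close. It gives the time, the measured TCP pose, the force, the opening and the grip force at its end, in the units of the state.
- sensors.get_obs(): the state, without advancing time (a new reading comes with each control period).
- vision.camera(name): name is "scene" or "top" or "wrist"; returns the picture (480x640x3 uint8, blue, green, red); there is no depth.
- vision.camera_model(name): a dict with "K" (3x3 intrinsics, pixels), "k1" (the pictures are not rectified: a ray, as slopes to the right and down, at radius r is drawn at 1 + k1 r^2 times it, then the intrinsics apply), "extrinsics" (4x4, takes a point from world to camera coordinates); the wrist camera has in their place "hand_eye" (4x4, takes a point from camera to tool coordinates, whose origin is the TCP and whose axes are the flange's). Camera axes: x right, y down, z forward; pixel columns grow to the right and rows downward; lengths in m; the calibration is good to about 2 mm. A picture is of the moment at which its call begins: read the wrist's pose just before it. camera_model takes no time and is no camera call.
- ctrl.hand_in(): hands the job in; it is judged then, once.
The state is a dict: "time_s": time; "q": joint angles; "dq": joint speeds; "joint_efforts": joint torques, N m; "eef_pos": TCP position; "eef_rot": TCP orientation; "wrist_force": force on the tool from outside, world axes, zero at the start; "torque": the same for the moment, N m; "opening": opening from 0.0 (shut) to 1.0 (fully open); "grasp_force": force on a finger pad.
Only numpy, scipy, OpenCV 4.12 (cv2) and the standard library are available. Lean on these libraries where they do the work, as an engineer would, in place of code of your own. Each camera call takes 0.05 s, during which the arm holds its last target. There are 200 camera calls.

### The job

Change over the work in the engraver's vise: first draw the lock pin out of the bore in the end of the vise and lay it to rest in the open notch beside the bore. Then lift the long engraved bar out from between the jaws and set it upright in the black tray, and stand every short blank from the blue cloth upright on the vise bed between the jaws, side by side and square to them with their narrow width across the jaws. Last, swing the click wrench handle clockwise as seen from above until the jaw has closed and the handle breaks over at its hinge, stop there without folding it far, and leave the hammer, the whetstone and the closed knife alone.

Things in the scene. Friction and masses are not known exactly. Their poses are not given: they have to be found in the camera images.
- vise: Dark steel engraver's vise, fixed. Origin: centre of its round foot (radius 95 mm) on the bench; y along the jaws, z up. Body 130 mm wide in x, from y = -155 to +110 mm. Lock pin in the +y end, wrench screw near the -y end, moving jaw on the -x side, fixed jaw on the +x side, jaw tops 80 mm above the bench. The wrench closes the moving jaw; the pin in its bore blocks it.
- vise_bed (a point): Centre of the flat bed between the jaws, 70 mm above the bench, axes as the vise. Bed 160 mm long in y between end stops; jaws and stops stand 10 mm above it. Fixed jaw's face at x = +12.5 mm; moving jaw's face at x = -24.5 mm with joint wrench at 0, going in proportion to -12.5 mm at 0.95. Blanks stand here, 24 mm width along x; the jaw pushes slightly askew ones square.
- pin: Loose lock pin, 50 g, lying level: round steel shank 10 mm thick from the origin to y = -45 mm, square black grip 16 x 16 mm from the origin to y = +32 mm; origin on its axis. At the start the shank is in the level bore (13 mm square) in the vise's +y end face at vise x = 0, axis 45 mm above the bench, grip sticking out along vise +y; it draws freely along +y, clear after 45 mm.
- pin_shank (a point): Middle of the pin's shank, 22.5 mm from the pin's origin.
- notch (a point): Middle of the parked shank: an open-topped notch on a ledge on the vise's +y end face, 55 mm to the +x side of the bore, axes as the vise. It runs 45 mm along y from the end face, 16 mm wide, floor 5 mm below this point (40 mm above the bench), side walls 8 mm thick rising 8 mm above this point, outer end open: the shank lies in it, the grip sticks out beyond along +y.
- wrench (a joint): Turn of the clamping screw with the whole wrench, rad: starts at 0 to 0.2, grows clockwise seen from above, stops hard at 0.95 when the jaw is closed. Stays where left. It needs about 2 N at the grip point.
- wrench_handle (a joint): Bend of the wrench's break-over hinge, rad: 0 straight, grows clockwise, at most 0.7. It gives way only when the screw is stopped, at about 8 N at the grip point, and stays where left (friction, no spring).
- wrench_pivot (a point): Axis (vertical) of the clamping screw at the height of the wrench handle, 100 mm above the bench; at vise x = -30 mm, y = -125 mm.
- wrench_grip (a point): Middle of the black rubber grip of the wrench handle, 170 mm from the pivot when straight, 100 mm above the bench; its x axis points outward along the handle. The handle is a level round bar: grip 22 mm thick, 120 to 235 mm from the pivot; the break-over hinge (24 mm steel knuckle) is 50 mm from the pivot. There is free space below it.
- bar: Loose finished piece, wood with an engraved steel top, 24 (x) x 60 (y) x 30 mm high, 100 g, origin at the centre of its underside. At the start it stands on the vise bed between the open jaws.
- tray: Black open tray fixed to the bench, 120 (x) x 100 (y) x 22 mm high, walls 5 mm; origin at the centre of its underside.
- tray_in (a point): Centre of the tray's inner floor (110 x 90 mm), 8 mm above the bench, axes as the tray.
- hammer: Small hammer, 200 mm long, lying on the bench beyond the vise: leave alone.
- stone: Whetstone, 100 x 40 x 20 mm, on the bench: leave alone.
- knife: Closed pocket knife, 95 x 20 x 14 mm, on the bench: leave alone.
- blank1: Loose short handle blank, wood with a plain steel cap and brass rivets, 24 (x) x 30 (y) x 30 mm high, 60 g, origin at the centre of its underside; stands upright on the blue cloth at the start (three or four blanks are present).
- blank2: Loose short handle blank, wood with a plain steel cap and brass rivets, 24 (x) x 30 (y) x 30 mm high, 60 g, origin at the centre of its underside; stands upright on the blue cloth at the start (three or four blanks are present).
- blank3: Loose short handle blank, wood with a plain steel cap and brass rivets, 24 (x) x 30 (y) x 30 mm high, 60 g, origin at the centre of its underside; stands upright on the blue cloth at the start (three or four blanks are present).
- blank4: Loose short handle blank, wood with a plain steel cap and brass rivets, 24 (x) x 30 (y) x 30 mm high, 60 g, origin at the centre of its underside; stands upright on the blue cloth at the start (three or four blanks are present).

How it is judged:
On the way, in this order (a step that is already met when the one before it is completed fails the run):
1. the lock pin lies in the notch (x of pin_shank in the frame of notch between -0.006 and 0.006 m and y of pin_shank in the frame of notch between -0.02 and 0.02 m and z of pin_shank in the frame of notch between -0.004 and 0.006 m and angle between the y axis of pin and the y axis of notch, either way round below 0.25 rad), for 0.2 s.
2. the engraved bar stands in the tray and every blank stands on the bed between the jaws (x of bar in the frame of tray_in between -0.06 and 0.06 m and y of bar in the frame of tray_in between -0.05 and 0.05 m and z of bar in the frame of tray_in between -0.004 and 0.006 m and angle between bar's own z axis and vertical below 0.15 rad and x of blank1 in the frame of vise_bed between -0.017 and 0.006 m and y of blank1 in the frame of vise_bed between -0.08 and 0.08 m and z of blank1 in the frame of vise_bed between -0.004 and 0.005 m and angle between each of blank1, blank2, blank3, blank4's own z axis and vertical below 0.12 rad and angle between the x axis of each of blank1, blank2, blank3, blank4 and the x axis of vise_bed, either way round below 0.35 rad and x of blank2 in the frame of vise_bed between -0.017 and 0.006 m and y of blank2 in the frame of vise_bed between -0.08 and 0.08 m and z of blank2 in the frame of vise_bed between -0.004 and 0.005 m and x of blank3 in the frame of vise_bed between -0.017 and 0.006 m and y of blank3 in the frame of vise_bed between -0.08 and 0.08 m and z of blank3 in the frame of vise_bed between -0.004 and 0.005 m and x of blank4 in the frame of vise_bed between -0.017 and 0.006 m and y of blank4 in the frame of vise_bed between -0.08 and 0.08 m and z of blank4 in the frame of vise_bed between -0.004 and 0.005 m), for 0.2 s.
3. the jaw is closed and the wrench handle has broken over (value of joint wrench above 0.9 rad and value of joint wrench_handle above 0.1 rad), for 0.2 s.
At the end, for the whole second after the job is handed in: Pin shank in the notch (6 mm across, 20 mm along, 0.25 rad); bar upright on the tray floor; every blank upright on the bed, within 6 mm of midway between the closed jaws and 0.12 rad of square; wrench over 0.90, handle bent 0.10 to 0.45 rad; all at rest (all of step 1 and all of step 3 and x of bar in the frame of tray_in between -0.06 and 0.06 m and y of bar in the frame of tray_in between -0.05 and 0.05 m and z of bar in the frame of tray_in between -0.004 and 0.006 m and angle between bar's own z axis and vertical below 0.15 rad and x of blank1 in the frame of vise_bed between -0.006 and 0.006 m and y of blank1 in the frame of vise_bed between -0.08 and 0.08 m and z of blank1 in the frame of vise_bed between -0.004 and 0.005 m and angle between each of blank1, blank2, blank3, blank4's own z axis and vertical below 0.12 rad and angle between the x axis of each of blank1, blank2, blank3, blank4 and the x axis of vise_bed, either way round below 0.12 rad and x of blank2 in the frame of vise_bed between -0.006 and 0.006 m and y of blank2 in the frame of vise_bed between -0.08 and 0.08 m and z of blank2 in the frame of vise_bed between -0.004 and 0.005 m and x of blank3 in the frame of vise_bed between -0.006 and 0.006 m and y of blank3 in the frame of vise_bed between -0.08 and 0.08 m and z of blank3 in the frame of vise_bed between -0.004 and 0.005 m and x of blank4 in the frame of vise_bed between -0.006 and 0.006 m and y of blank4 in the frame of vise_bed between -0.08 and 0.08 m and z of blank4 in the frame of vise_bed between -0.004 and 0.005 m and value of joint wrench_handle below 0.45 rad and linear speed of each of blank1, blank2, blank3, blank4, bar, pin below 0.02 m/s); the robot touches nothing.
It fails at once if a bystander (hammer, whetstone, knife) is moved more than 30 mm (distance of any of hammer, stone, knife from where it was at the start of the episode above 0.03 m).
It fails at once if the wrench handle is folded more than 0.5 rad at its hinge (value of joint wrench_handle above 0.5 rad).
Of blank1, blank2, blank3, blank4 only 3 to 4 are there at a start; the rules pass over those that are not, and their reading is None.
At some moment in a run one of blank1, blank2, blank3, blank4 may be knocked a few centimetres aside while the robot is not near it.
Once in a run the grip may slacken for a moment while it holds something.
It also fails if it takes over 210 s, if anything falls off the work surface, if the arm or the gripper's body presses on something with over 40 N, if the wrist force passes 120 N, or if a joint passes its speed limit or range.

## Working session

There is one attempt and no reset: what is moved stays moved. The work goes in short steps, Python scripts to look and compute and a tool call to move; the robot and the scene stay as the last step left them, time stands still between calls to the robot, and variables do not carry over. Pictures are saved under pics/ and viewed, at most 14 in all, crops included, and the job is handed in when it is done.

Besides the shell and the picture viewer there is one more tool, called as name(argument=value, ...) on one line, values as JSON. carry_out: Moves the arm, as the interface text tells. Its arguments: {"type":"object","properties":{"deltas":{"type":"string"}},"required":["deltas"]}

```bash
ls; mkdir -p pics
cat > h.py <<'E'
import numpy as np, cv2
from scipy.spatial.transform import Rotation as R
from bench import sensors, vision, ctrl
def tool():
    o=sensors.get_obs(); q=o["eef_rot"]; T=np.eye(4)
    T[:3,:3]=R.from_quat([q[1],q[2],q[3],q[0]]).as_matrix(); T[:3,3]=o["eef_pos"]; return T
def shot(name,fn=None):
    T=tool(); im=vision.camera(name); m=vision.camera_model(name)
    C=T@np.array(m["hand_eye"]) if name=="wrist" else np.linalg.inv(np.array(m["extrinsics"]))
    if fn: cv2.imwrite("pics/"+fn,im); np.savez("pics/"+fn[:-4]+".npz",C=C,K=np.array(m["K"]),k1=m["k1"])
    return im,C,np.array(m["K"]),m["k1"]
def ray(uv,C,K,k1):
    d=np.linalg.inv(K)@np.array([uv[0],uv[1],1.]); x=d[:2].copy()
    for _ in range(20): x=d[:2]/(1+k1*(x@x))
    v=C[:3,:3]@np.array([x[0],x[1],1]); return C[:3,3],v
def onz(uv,z,C,K,k1):
    o,v=ray(uv,C,K,k1); return o+v*(z-o[2])/v[2]
def proj(P,C,K,k1):
    p=np.linalg.inv(C)@np.append(P,1); s=p[:2]/p[2]; s=s*(1+k1*(s@s)); return K[:2,:2]@s+K[:2,2]
def load(fn):
    z=np.load("pics/"+fn+".npz"); return z["C"],z["K"],float(z["k1"])
def delta(P,yaw_closing=None):
    "shift in tool axes mm to bring TCP to P; turn about tool z so tool y lies along world angle yaw (mod pi)"
    T=tool(); d=T[:3,:3].T@(np.array(P)-T[:3,3])*1000
    out=[round(float(v),1) for v in d]
    if yaw_closing is not None:
        y=T[:3,:3].T@np.array([np.cos(yaw_closing),np.sin(yaw_closing),0]); a=np.arctan2(-y[0],y[1])
        a=(a+np.pi/2)%np.pi-np.pi/2; out.append(round(float(a),3))
    return out
E
python3 - <<'E'
from h import *
for n in ("scene","top"):
    im,C,K,k1=shot(n,n+"0.png"); print(n,C.round(3).tolist(),K.round(1).tolist(),k1)
o=sensors.get_obs(); print(o); print(tool().round(3)); print(vision.camera_model("wrist"))
E
```

```text
pics
scene [[0.641, 0.63, -0.439, 1.017], [0.767, -0.517, 0.379, -0.4], [0.012, -0.58, -0.815, 0.902], [0.0, 0.0, 0.0, 1.0]] [[483.9, 0.0, 332.2], [0.0, 483.9, 243.7], [0.0, 0.0, 1.0]] -0.06722700045559996
top [[0.022, -0.998, 0.06, 0.503], [-1.0, -0.022, -0.003, -0.02], [0.004, -0.06, -0.998, 1.176], [0.0, 0.0, 0.0, 1.0]] [[475.5, 0.0, 315.2], [0.0, 475.5, 237.4], [0.0, 0.0, 1.0]] -0.11215335104774132
{'time_s': 0.1, 'q': array([-1.51932571e+00,  1.81486195e-01,  1.60788669e+00,  3.29400601e-05,
        1.35377976e+00, -2.06289126e-01]), 'dq': array([ 7.70839050e-04, -2.47688961e-03, -1.90583709e-03,  4.93006203e-04,
        5.88635562e-05,  1.03953913e-03]), 'joint_efforts': array([ 4.56928565e-04, -4.45877516e+01, -3.52238166e+01, -3.79217081e-04,
        4.13528745e-03, -9.45849798e-07]), 'eef_pos': array([ 0.14658404, -0.55550685,  0.2304736 ]), 'eef_rot': array([-7.76420408e-04,  9.91706634e-01,  1.28519818e-01,  7.63517015e-05]), 'wrist_force': array([ 0.47956142, -0.47008339, -0.31536447]), 'torque': array([ 0.01413513, -0.02133955,  0.01331083]), 'grasp_force': 0.0, 'opening': 0.9991397897568641}
[[ 0.967  0.255 -0.     0.147]
 [ 0.255 -0.967  0.002 -0.556]
 [ 0.    -0.002 -1.     0.23 ]
 [ 0.     0.     0.     1.   ]]
{'K': array([[368.80168285,   0.        , 315.24591467],
       [  0.        , 368.80168285, 240.41871971],
       [  0.        ,   0.        ,   1.        ]]), 'k1': -0.01669734490708164, 'hand_eye': array([[-5.52846976e-04, -9.48688850e-01, -3.16210627e-01,
         8.16714227e-02],
       [ 9.99999818e-01, -4.47605337e-04, -4.05453428e-04,
         4.34105518e-04],
       [ 2.43111582e-04, -3.16210794e-01,  9.48688924e-01,
        -1.43087230e-01],
       [ 0.00000000e+00,  0.00000000e+00,  0.00000000e+00,
         1.00000000e+00]])}
```

View pics/top0.png

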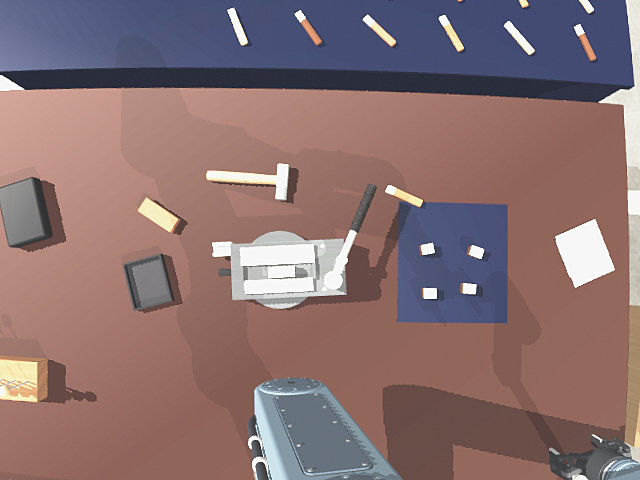

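View pics/scene0.png

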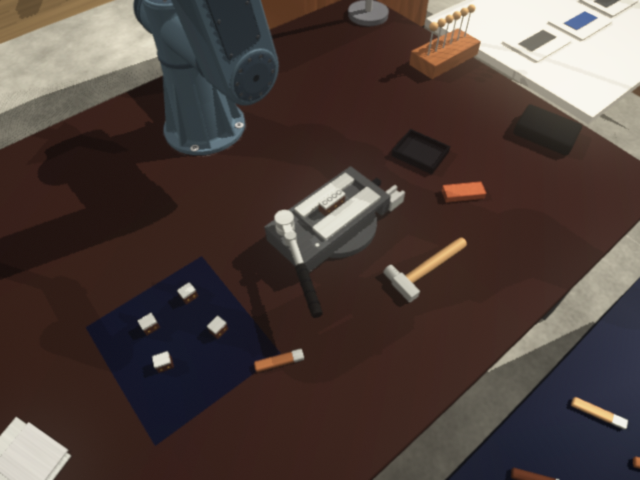

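Top view: the vise sits near (290,270), with its +y end to the left (pin grip at (224,272), notch ledge at (222,249)) and the wrench handle running up to (370,190). The tray is at (149,282), and four blanks are at (428,249), (476,251), (430,293) and (469,289). The hammer is at (250,180), the orange block at (160,214) and the knife at (405,195).

Run:
```python
from h import *
c=load("top0"); im=cv2.imread("pics/top0.png"); 
for n,uv,z in [("foot",(280,270),0.03),("pin",(224,272),.045),("tray",(149,282),.01),("piv",(333,282),.11),("tip",(372,187),.1),("knife",(405,195),.01),("stone",(160,214),.02),("hamm",(283,182),.02)]:
    print(n,onz(uv,z,*c).round(3))
g=im.min(axis=2); m=((g>200)*255).astype(np.uint8)
cs,_=cv2.findContours(m,cv2.RETR_EXTERNAL,cv2.CHAIN_APPROX_NONE)
for k in cs:
    a=cv2.contourArea(k)
    if a>40:
        (u,v),s,an=cv2.minAreaRect(k); print(a,(round(u),round(v)),np.round(s),round(an),onz((u,v),.08 if a>500 else .03,*c).round(3))
P=onz((285,268),.07,*c); 
# wrist goal: camera above vise
print(delta([P[0]-0.0,P[1],0.33]),P)
```

```text
foot [0.492 0.059 0.03 ]
pin [0.484 0.192 0.045]
tray [0.454 0.385 0.01 ]
piv [ 0.468 -0.065  0.11 ]
tip [ 0.686 -0.151  0.1  ]
knife [ 0.684 -0.244  0.01 ]
stone [0.622 0.361 0.02 ]
hamm [0.707 0.058 0.02 ]
750.0 (257, 438) [93. 26.] 73 [0.103 0.101 0.08 ]
42.5 (2, 391) [10.  5.] 90 [0.165 0.76  0.03 ]
65.5 (280, 305) [ 4. 32.] 90 [0.408 0.057 0.03 ]
121.0 (430, 293) [10. 13.] 90 [ 0.443 -0.303  0.03 ]
109.5 (470, 288) [10. 13.] 90 [ 0.457 -0.402  0.03 ]
295.5 (278, 271) [12. 33.] 86 [0.488 0.064 0.03 ]
49.0 (303, 268) [ 9. 14.] 90 [0.497 0.004 0.03 ]
119.5 (476, 252) [13. 10.] 18 [ 0.546 -0.418  0.03 ]
109.0 (427, 249) [10. 12.] 79 [ 0.551 -0.297  0.03 ]
233.0 (222, 249) [14. 19.] 90 [0.539 0.202 0.03 ]
3377.5 (300, 268) [ 62. 118.] 82 [0.497 0.009 0.08 ]
2368.0 (584, 253) [56. 45.] 68 [ 0.546 -0.671  0.08 ]
263.0 (634, 202) [25. 11.] 90 [ 0.68  -0.843  0.03 ]
61.0 (390, 189) [9. 8.] 22 [ 0.693 -0.204  0.03 ]
789.5 (247, 177) [80. 35.] 7 [0.707 0.139 0.08 ]
178.5 (12, 82) [15. 23.] 90 [0.963 0.785 0.03 ]
62.5 (579, 29) [10.  7.] 63 [ 1.142 -0.713  0.03 ]
233.0 (519, 37) [39.  7.] 49 [ 1.105 -0.541  0.03 ]
64.5 (444, 20) [11.  7.] 60 [ 1.14  -0.342  0.03 ]
68.5 (368, 20) [11.  7.] 45 [ 1.13  -0.147  0.03 ]
61.5 (300, 16) [10.  7.] 56 [1.138 0.028 0.03 ]
223.5 (237, 26) [37.  7.] 69 [1.108 0.188 0.03 ]
1995.0 (619, 91) [182.  40.] 90 [ 0.956 -0.783  0.08 ]
69.0 (587, 5) [15.  6.] 56 [ 1.218 -0.743  0.03 ]
[492.0, -491.6, -98.6] [0.49702294 0.04507565 0.07      ]
```

carry_out(deltas="0 0 -60 0 0 -0.1 0; 492 -510 -98 0 0 -1.38 0; 492 -510 -98 0 0 -1.38 0; 492 -510 -98 0 0 -1.38 0; 492 -510 -98 0 0 -1.38 0; 492 -510 -98 0 0 -1.38 0; 492 -510 -98 0 0 -1.38 0; 492 -510 -98 0 0 -1.38 0; 492 -510 -98 0 0 -1.38 0; 492 -510 -98 0 0 -1.38 0; 492 -510 -98 0 0 -1.38 0; 492 -510 -98 0 0 -1.38 0")

```text
time_s: 1.6
eef_pos: [0.4821, 0.0454, 0.3281]
eef_rot: [0.0, 0.683, 0.731, -0.0]
wrist_force: [1.1, -0.9, -0.1]
opening: 0.998
grasp_force: 0.0
```

carry_out(deltas="0 0 0 0 0 0 0; 0 0 0 0 0 0 0; 0 0 0 0 0 0 0")

```text
time_s: 1.98
eef_pos: [0.4811, 0.0421, 0.3279]
eef_rot: [-0.0, 0.684, 0.73, -0.0]
wrist_force: [0.5, 0.6, 1.4]
opening: 0.999
grasp_force: 0.0
```

Run:
```python
from h import *
print(tool().round(3)); shot("wrist","w1.png")
```

```text
[[-0.065  0.998 -0.     0.481]
 [ 0.998  0.065 -0.     0.042]
 [-0.    -0.    -1.     0.328]
 [ 0.     0.     0.     1.   ]]
```

View pics/w1.png

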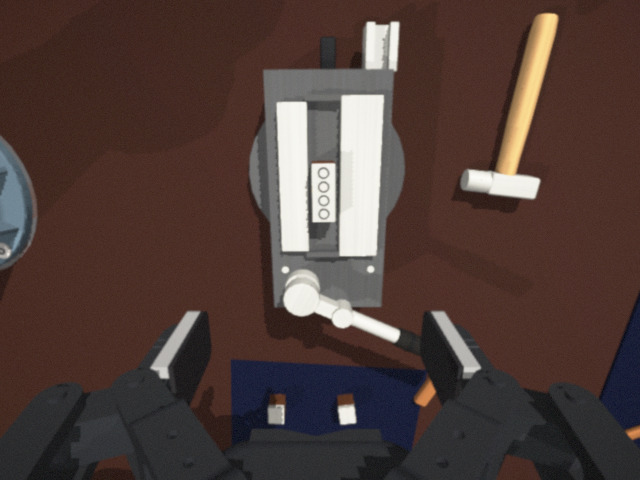

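The wrist view shows the vise with its body end edge at (264,70)–(392,69). The pin grip is at (328,38–68), the notch channel is centred near (380,45), and the bar's top spans (311,163)–(335,222). The fixed jaw's corners are (342,96), (384,96), (378,256) and (340,255), and the screw head is near (301,293).

Run:
```python
from h import *
c=load("w1")
def s(n,l,z):
    print(n,[(onz(p,z,*c)[:2]*1000).round(1).tolist() for p in l])
s("fixjaw",[(342,96),(384,96),(378,256),(340,255)],.08)
s("movjaw",[(277,102),(306,101),(309,250),(282,250)],.08)
for z in (.06,.07): s("body",[(264,70),(392,69),(382,306),(275,306)],z)
s("bar",[(311,163),(335,163),(336,222),(312,222)],.1)
s("pin",[(321,38),(335,38),(335,68),(321,68)],.053)
s("notch walls",[(366,24),(399,24),(396,70),(364,68)],.053)
s("notch inner",[(373,26),(390,26),(388,68),(371,68)],.053)
s("piv",[(301,296)],.1); s("knuckle/handle",[(343,317),(405,341)],.11)
im=cv2.imread("pics/w1.png")
cv2.imwrite("pics/w1z.png",cv2.resize(im[10:320,240:420],None,fx=1.9*2/2*1.0,fy=1.9,interpolation=cv2.INTER_CUBIC) if 0 else cv2.resize(im[10:130,250:410],None,fx=4.8,fy=4.8,interpolation=cv2.INTER_CUBIC))
```

```text
fixjaw [[501.4, 145.0], [543.0, 147.7], [556.9, -21.3], [513.8, -22.8]]
movjaw [[437.3, 135.3], [466.1, 138.0], [478.4, -19.1], [448.0, -21.0]]
body [[421.1, 165.8], [551.4, 175.2], [574.0, -94.8], [440.5, -103.4]]
body [[422.4, 164.8], [549.6, 174.0], [571.6, -89.5], [441.3, -97.9]]
bar [[474.8, 79.9], [498.6, 81.5], [504.5, 21.0], [479.5, 19.4]]
pin [[477.1, 200.1], [491.3, 201.0], [493.5, 173.2], [479.1, 172.2]]
notch walls [[521.4, 215.7], [554.5, 217.9], [557.0, 175.5], [523.6, 175.1]]
notch inner [[528.6, 214.4], [545.7, 215.5], [548.4, 176.8], [530.8, 175.6]]
piv [[472.6, -66.9]]
knuckle/handle [[520.5, -84.7], [593.7, -111.1]]
```

View pics/w1z.png

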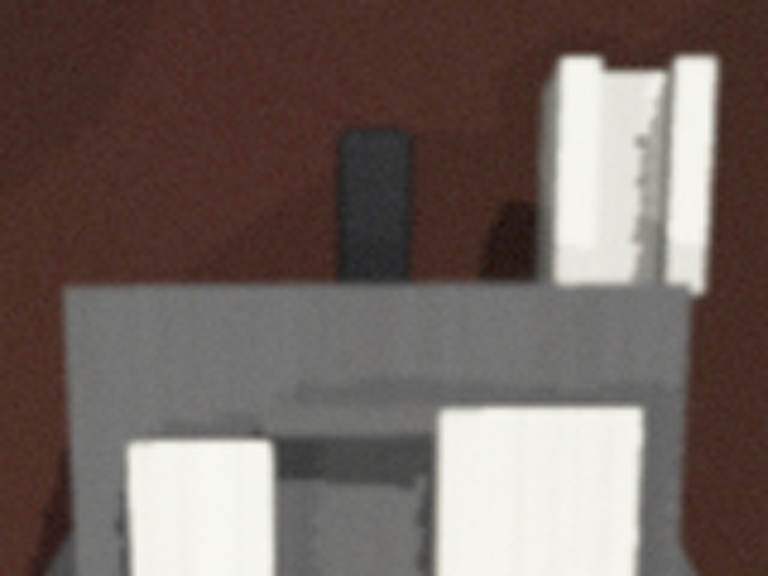

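```bash
cat >> h.py <<'E'
YAW=0.075
def V(x,y,z):
    "vise mm -> world m"
    c,s=np.cos(YAW),np.sin(YAW); return np.array([494.5+c*x-s*y,60.2+s*x+c*y,z])/1000
E
python3 - <<'E'
from h import *
print(delta(V(0,130,110),YAW),delta(V(0,130,28),YAW))
E
```

```text
[147.4, 13.1, 218.0, -0.01] [147.5, 13.1, 300.0, -0.01]
```

carry_out(deltas="147.4 13 100 0 0 -0.01 0.62; 147.4 13 100 0 0 -0.01 0.62; 147.4 13 160 0 0 -0.01 0.62; 147.4 13 205 0 0 -0.01 0.62; 147.4 13 225 0 0 -0.01 0.62; 147.4 13 225 0 0 -0.01 0.62; 147.4 13 225 0 0 -0.01 0.62")

```text
time_s: 2.9
eef_pos: [0.4861, 0.1905, 0.1049]
eef_rot: [0.001, 0.68, 0.733, 0.001]
wrist_force: [0.4, -0.4, 0.1]
opening: 0.382
grasp_force: 0.0
```

Run:
```python
from h import *
print(delta(V(0,130,28),YAW), tool()[:3,3], sensors.get_obs()["opening"]); shot("wrist","w2.png")
```

```text
[-0.5, -1.6, 76.9, 0.0] [0.48614094 0.19045172 0.10494844] 0.38227372290637157
```

View pics/w2.png

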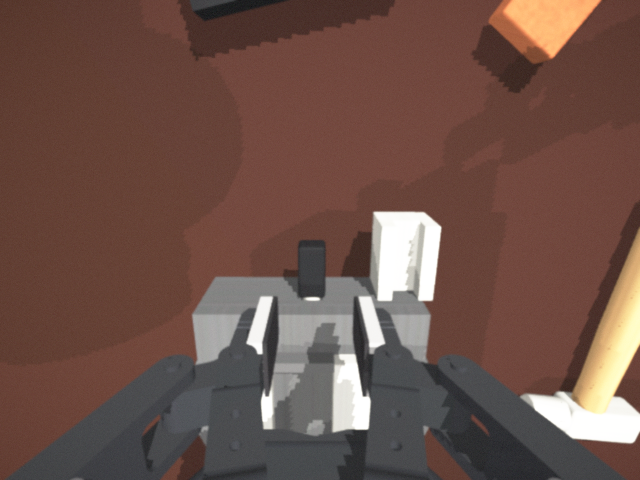

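The gripper is centred on the pin grip at (312,268), and the fingers clear the notch ledge at (372–438,212–298). I'll go down and close.

carry_out(deltas="-0.5 -1.6 40 0 0 0 0.62; -0.5 -1.6 70 0 0 0 0.62; -0.5 -1.6 77 0 0 0 0.62; -0.5 -1.6 77 0 0 0 0.62; -0.5 -1.6 77 0 0 0 0.62; -0.5 -1.6 77 0 0 0 1; -0.5 -1.6 77 0 0 0 1; -0.5 -1.6 77 0 0 0 1; -0.5 -1.6 77 0 0 0 1; -0.5 -1.6 77 0 0 0 1")

```text
time_s: 4.2
eef_pos: [0.4842, 0.1908, 0.0273]
eef_rot: [0.001, 0.679, 0.734, 0.001]
wrist_force: [-1.6, -0.1, 7.1]
opening: 0.178
grasp_force: 60.7
```

carry_out(deltas="15 0 0 0 0 0 1; 30 0 0 0 0 0 1; 45 0 0 0 0 0 1; 56 0 0 0 0 0 1; 56 0 0 0 0 0 1; 56 0 -8 0 0 0 1; 56 0 -22 0 0 0 1; 56 0 -22 0 0 0 1; 56 0 -22 0 0 0 1")

```text
time_s: 5.32
eef_pos: [0.479, 0.2462, 0.0485]
eef_rot: [0.0, 0.68, 0.734, 0.0]
wrist_force: [0.9, 0.1, 0.7]
opening: 0.176
grasp_force: 59.8
```

Run:
```python
from h import *
print(delta(V(55,130+48,28),YAW), tool()[:3,3]); shot("wrist","w3.png")
```

```text
[-8.8, 56.5, 20.5, 0.002] [0.47902578 0.24624258 0.04847744]
```

View pics/w3.png

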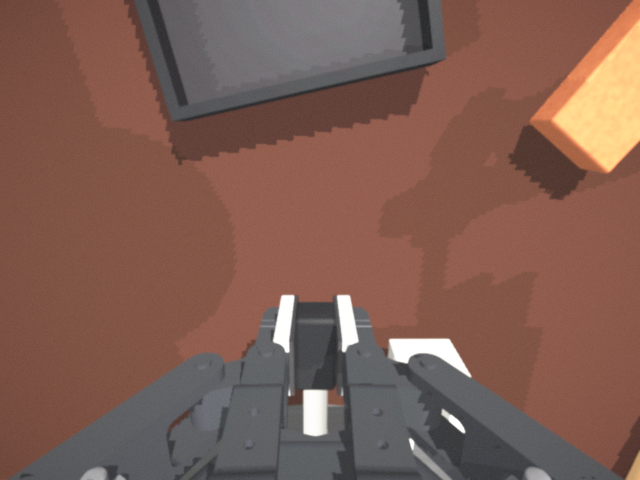

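The pin is held straight in the pads, with the shank visible at (315,410). Next I'll carry it over the notch and lower it.

carry_out(deltas="0 30 0 0 0 0 1; -4 56.2 0 0 0 0 1; -8.8 56.2 0 0 0 0 1; -8.8 56.2 0 0 0 0 1; -8.8 56.2 8 0 0 0 1; -8.8 56.2 16 0 0 0 1; -8.8 56.2 20 0 0 0 1; -8.8 56.2 20 0 0 0 1; -8.8 56.2 20 0 0 0 1")

```text
time_s: 6.5
eef_pos: [0.5355, 0.2421, 0.028]
eef_rot: [0.0, 0.679, 0.734, 0.0]
wrist_force: [-0.8, -0.1, 0.3]
opening: 0.174
grasp_force: 59.7
```

Run:
```python
from h import *
print(delta(V(55,130+48,28),YAW), tool()[:3,3]); shot("wrist","w4.png")
```

```text
[-0.3, 0.5, 0.0, 0.002] [0.53549154 0.24205699 0.0280339 ]
```

View pics/w4.png

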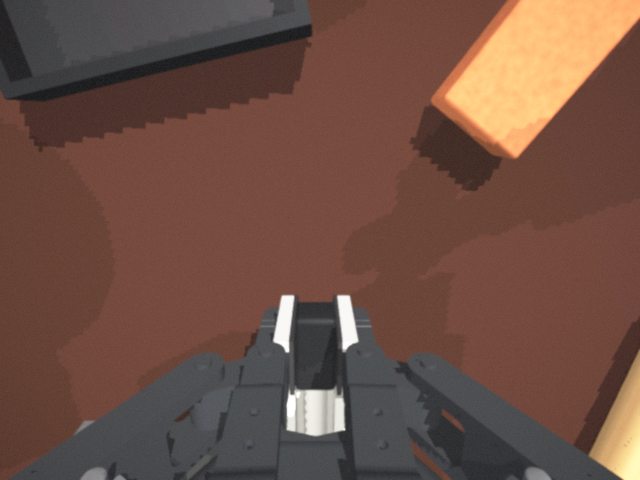

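The shank sits between the notch walls at (295–343,410). I'll lower slightly, open a little and go up.

carry_out(deltas="0 0 1.5 0 0 0 1; 0 0 1.5 0 0 0 1; 0 0 1.5 0 0 0 0.7; 0 0 1.5 0 0 0 0.65; 0 0 1.5 0 0 0 0.65; 0 0 -10 0 0 0 0.65; 0 0 -60 0 0 0 0.65; 0 0 -122 0 0 0 0.62; 0 0 -180 0 0 0 0.62; 0 0 -180 0 0 0 0.62")

```text
time_s: 7.8
eef_pos: [0.5391, 0.2429, 0.2155]
eef_rot: [0.004, 0.679, 0.734, 0.005]
wrist_force: [-0.5, -0.4, 0.2]
opening: 0.381
grasp_force: 0.0
```

Run:
```python
from h import *
print(tool()[:3,3]); im,*c=shot("wrist","w5.png"); cv2.imwrite("pics/w5c.png",cv2.resize(im[200:480,200:440],None,fx=2,fy=2))
top,*_=shot("top","top1.png")
print([delta(V(-5.8,-9.3,z),YAW) for z in (180,84)])
```

```text
[0.53913706 0.24289147 0.21554524]
[[-187.4, -61.1, 29.2, 0.002], [-187.5, -61.3, 125.2, 0.002]]
```

View pics/w5c.png

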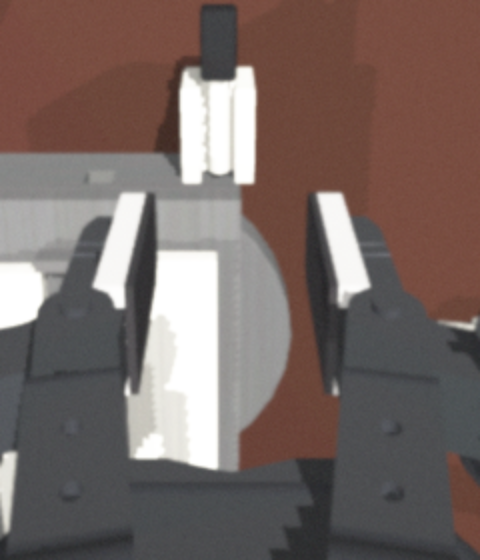

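The pin lies straight in the notch. The bar is next.

carry_out(deltas="-60 -20 0 0 0 0 0.5; -120 -40 0 0 0 0 0.5; -175 -61 0 0 0 0.002 0.5; -187.5 -61.3 30 0 0 0.002 0.5; -187.5 -61.3 80 0 0 0.002 0.5; -187.5 -61.3 80 0 0 0.002 0.5; -187.5 -61.3 80 0 0 0.002 0.5")

```text
time_s: 8.78
eef_pos: [0.4889, 0.0505, 0.1286]
eef_rot: [-0.0, 0.68, 0.733, -0.0]
wrist_force: [0.2, -0.4, 0.1]
opening: 0.497
grasp_force: 0.0
```

Run:
```python
from h import *
print(delta(V(-5.8,-9.3,84),YAW),tool()[:3,3])
c=load("top1"); im=cv2.imread("pics/top1.png")
m=((im.max(axis=2)<75)*255).astype(np.uint8); cv2.imwrite("pics/m.png",m)
cs,_=cv2.findContours(m[220:340,90:200],cv2.RETR_EXTERNAL,cv2.CHAIN_APPROX_NONE)
for k in cs:
    if cv2.contourArea(k)>300:
        r=cv2.minAreaRect(k+np.array([90,220])); print(r); b=cv2.boxPoints(r); print([onz(p,.022,*c)[:2].round(3).tolist() for p in b], onz(r[0],.022,*c).round(4))
```

```text
[-0.1, 0.6, 44.6, 0.0] [0.48886531 0.05051077 0.12855632]
```

carry_out(deltas="0 0.6 30 0 0 0 0.5; 0 0.6 44 0 0 0 0.5; 0 0.6 44 0 0 0 0.5; 0 0.6 44 0 0 0 0.5; 0 0.6 44 0 0 0 1; 0 0.6 44 0 0 0 1; 0 0.6 44 0 0 0 1; 0 0.6 44 0 0 0 1; 0 0.6 20 0 0 0 1; 0 0.6 -30 0 0 0 1; 0 0.6 -80 0 0 0 1; 0 0.6 -80 0 0 0 1")

```text
time_s: 10.28
eef_pos: [0.4923, 0.05, 0.2128]
eef_rot: [0.004, 0.68, 0.733, 0.003]
wrist_force: [-0.8, -0.8, -1.5]
opening: 0.265
grasp_force: 59.3
```

Run:
```python
from h import *
im=cv2.imread("pics/top1.png"); c=load("top1")
g=im[240:325,110:190].max(axis=2); print(g[::8,::6])
m=((g<110)*255).astype(np.uint8)
cs,_=cv2.findContours(m,cv2.RETR_EXTERNAL,cv2.CHAIN_APPROX_NONE)
for k in cs:
    if cv2.contourArea(k)>300:
        r=cv2.minAreaRect(k+np.array([110,240])); b=cv2.boxPoints(r); print(r,[onz(p,.022,*c)[:2].round(3).tolist() for p in b], onz(r[0],.022,*c).round(4))
```

```text
[[239 238 236 236 234 236 241 243 128 103  92 124  59 141]
 [232 229 229 226 225 223 241 241 119 151 108 115  63 141]
 [219 216 213 208 201 151 242 241 116 118 141 126  65 170]
 [185 177 169 162 158 115 247 241 112 120 119 120  63 139]
 [133 144 146  70 110 110 254 242 150 119 118 119  59 137]
 [107 141 143  51  72 107 207 241 229 120 119 119 138 137]
 [106 141 140  99  73 108  90 242 247 119 119 119 137 135]
 [110 130 142 141  74 107 100 242 243 118 119 119 136 123]
 [110 127 126 138  47  68  96 242 242 119 121 119 115 123]
 [107 127 127 129 140 140 114 243 242 115 120 120 125 123]
 [107 126 127 126 136 135 136 248 242 115 118 119 121 121]]
((136.10411071777344, 288.489013671875), (49.254188537597656, 20.622901916503906), 83.9909896850586) [[0.494, 0.448], [0.501, 0.396], [0.381, 0.379], [0.374, 0.431]] [0.4374 0.4132 0.022 ]
((180.44674682617188, 255.77218627929688), (41.769229888916016, 20.538461685180664), 67.38013458251953) [[0.557, 0.35], [0.577, 0.303], [0.484, 0.26], [0.464, 0.306]] [0.5204 0.3048 0.022 ]
```

Run:
```python
from h import *
im=cv2.imread("pics/top0.png"); c=load("top0")
g=im[235:330,105:195].max(axis=2)
m=((g<110)*255).astype(np.uint8); m=cv2.morphologyEx(m,cv2.MORPH_CLOSE,np.ones((5,5)))
cs,_=cv2.findContours(m,cv2.RETR_EXTERNAL,cv2.CHAIN_APPROX_NONE)
for k in cs:
    if cv2.contourArea(k)>300:
        r=cv2.minAreaRect(k+np.array([105,235])); b=cv2.boxPoints(r); print(r,[onz(p,.022,*c)[:2].round(3).tolist() for p in b])
b=np.array([onz(p,.022,*c) for p in [(123,264),(162,253),(174,300),(136,311)]]); print(b.round(3)); ctr=b.mean(0)
d=b[1]-b[2]; y=np.arctan2(d[1],d[0]); print(ctr,y)
print(delta([ctr[0],ctr[1],.15],y),delta([ctr[0],ctr[1],.023],y))
```

```text
((152.77149963378906, 283.2630615234375), (53.43361282348633, 48.67079544067383), 76.29303741455078) [[0.499, 0.449], [0.53, 0.331], [0.405, 0.295], [0.373, 0.413]]
[[0.497 0.449 0.022]
 [0.526 0.351 0.022]
 [0.412 0.317 0.022]
 [0.382 0.412 0.022]]
[0.45430309 0.38220199 0.022     ] 0.28941311041927364
[334.2, -13.5, 62.0, -0.214] [334.5, -14.6, 189.0, -0.214]
```

carry_out(deltas="60 -2 0 0 0 -0.04 1; 120 -5 0 0 0 -0.08 1; 180 -7 0 0 0 -0.12 1; 240 -9 0 0 0 -0.16 1; 300 -12 0 0 0 -0.2 1; 334.5 -14.5 30 0 0 -0.214 1; 334.5 -14.5 90 0 0 -0.214 1; 334.5 -14.5 145 0 0 -0.214 1; 334.5 -14.5 165 0 0 -0.214 1; 334.5 -14.5 165 0 0 -0.214 1; 334.5 -14.5 165 0 0 -0.214 1")

```text
time_s: 11.65
eef_pos: [0.4517, 0.3836, 0.0454]
eef_rot: [0.001, 0.598, 0.801, 0.002]
wrist_force: [-0.8, -0.7, -0.0]
opening: 0.269
grasp_force: 59.2
```

Run:
```python
from h import *
print(tool()[:3,3],sensors.get_obs()["opening"],delta([.4543,.3822,.0235],.289)); shot("wrist","w6.png")
```

```text
[0.45165157 0.38362788 0.04539032] 0.2685627300285337 [-2.1, 2.1, 21.9, -0.0]
```

View pics/w6.png

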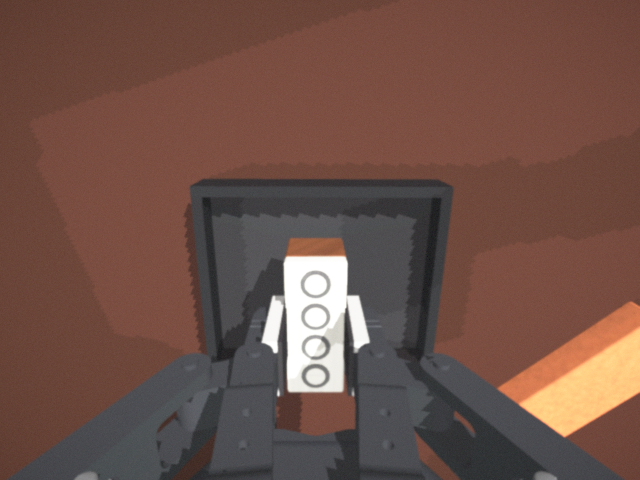

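The bar is held upright over the middle of the tray (tray rim 195–450 across). I'll lower, release with a small opening and rise.

carry_out(deltas="-2 2 12 0 0 0 1; -2 2 21.5 0 0 0 1; -2 2 21.5 0 0 0 1; -2 2 22 0 0 0 1; -2 2 22 0 0 0 0.6; -2 2 22 0 0 0 0.5; -2 2 22 0 0 0 0.5; -2 2 22 0 0 0 0.5; -2 2 0 0 0 0 0.5; -2 2 -60 0 0 0 0.5; -2 2 -120 0 0 0 0.5; -2 2 -170 0 0 0 0.5")

```text
time_s: 13.2
eef_pos: [0.4526, 0.3817, 0.2157]
eef_rot: [0.0, 0.598, 0.802, 0.001]
wrist_force: [0.2, 0.1, -0.2]
opening: 0.5
grasp_force: 0.0
```

Run:
```python
from h import *
im,*c=shot("wrist","w7.png"); cv2.imwrite("pics/w7c.png",cv2.resize(im[100:480,150:500],None,fx=1.5,fy=1.5))
print(tool().round(3))
# viewing pose for the blanks: TCP at (0.5,-0.32,0.30), closing along vise x, camera at +y side
print(delta([.50,-.34,.30],YAW))
```

```text
[[-0.285  0.958  0.011  0.456]
 [ 0.958  0.285  0.006  0.383]
 [ 0.003  0.012 -1.     0.223]
 [ 0.     0.     0.     1.   ]]
[-705.9, -162.9, -80.5, 0.214]
```

View pics/w7c.png

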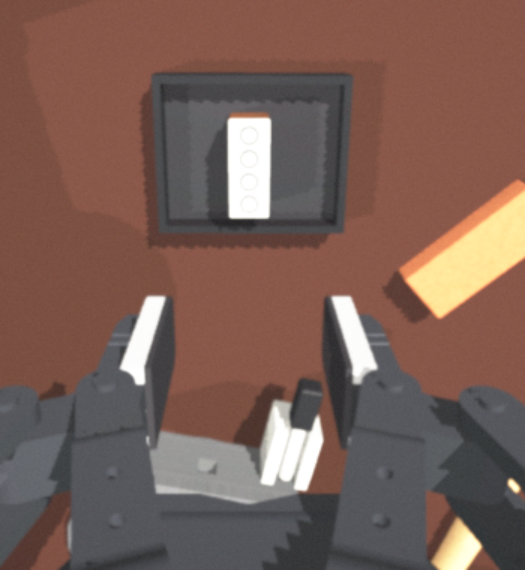

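carry_out(deltas="-60 -14 -50 0 0 0.02 0.5; -706 -163 -90 0 0 0.214 0.4; -706 -163 -90 0 0 0.214 0.4; -706 -163 -90 0 0 0.214 0.4; -706 -163 -90 0 0 0.214 0.4; -706 -163 -90 0 0 0.214 0.4; -706 -163 -90 0 0 0.214 0.4; -706 -163 -90 0 0 0.214 0.4; -706 -163 -90 0 0 0.214 0.4; -706 -163 -90 0 0 0.214 0.4; -706 -163 -90 0 0 0.214 0.4; -706 -163 -90 0 0 0.214 0.4")

```text
time_s: 14.75
eef_pos: [0.497, -0.3441, 0.3028]
eef_rot: [-0.0, 0.68, 0.733, 0.0]
wrist_force: [2.0, 0.8, 0.3]
opening: 0.6
grasp_force: 0.0
```

carry_out(deltas="-20 0 0 0 0 0 0.4; -20 0 0 0 0 0 0.4; -20 0 0 0 0 0 0.4; -20 0 0 0 0 0 0.4")

```text
time_s: 15.25
eef_pos: [0.4992, -0.36, 0.3033]
eef_rot: [0.0, 0.679, 0.734, 0.0]
wrist_force: [-0.4, 0.4, 0.4]
opening: 0.601
grasp_force: 0.0
```

```bash
cat >> h.py <<'E'
def blanks(fn):
    im,*c=shot("wrist",fn); g=im.min(axis=2).astype(int)
    m=((g>110)*255).astype(np.uint8)
    cs,_=cv2.findContours(m,cv2.RETR_EXTERNAL,cv2.CHAIN_APPROX_NONE); out=[]
    for k in cs:
        r=cv2.minAreaRect(k)
        if 200<cv2.contourArea(k)<4000:
            b=np.array([onz(p,.030,*c) for p in cv2.boxPoints(r)]); e1,e2=b[1]-b[0],b[2]-b[1]
            l1,l2=np.linalg.norm(e1),np.linalg.norm(e2); e=e1 if l1<l2 else e2
            ctr=b.mean(0); a=(np.arctan2(e[1],e[0])+np.pi/2)%np.pi-np.pi/2
            out.append((ctr,a)); print("px",np.round(r[0]),"ctr",ctr.round(4),"sides mm",round(l1*1e3,1),round(l2*1e3,1),"x-axis yaw",round(a,3))
    return out
E
python3 - <<'E'
from h import *
print(tool().round(3)); blanks("w8.png")
E
```

```text
[[-0.077  0.997  0.     0.499]
 [ 0.997  0.077  0.    -0.36 ]
 [ 0.     0.    -1.     0.303]
 [ 0.     0.     0.     1.   ]]
px [404. 325.] ctr [ 0.628  -0.5251  0.03  ] sides mm 38.1 95.2 x-axis yaw 0.401
px [227. 326.] ctr [ 0.3987 -0.5435  0.03  ] sides mm 96.6 37.1 x-axis yaw -0.233
px [351. 244.] ctr [ 0.5465 -0.4192  0.03  ] sides mm 34.6 27.1 x-axis yaw -0.398
px [276. 225.] ctr [ 0.4569 -0.4021  0.03  ] sides mm 34.1 26.8 x-axis yaw -0.038
px [367. 140.] ctr [ 0.5512 -0.2981  0.03  ] sides mm 26.7 32.9 x-axis yaw 0.165
px [269. 139.] ctr [ 0.4449 -0.3053  0.03  ] sides mm 25.9 31.7 x-axis yaw 0.075
px [489.  95.] ctr [ 0.6743 -0.2431  0.03  ] sides mm 90.9 24.3 x-axis yaw -0.394
```

View pics/w8.png

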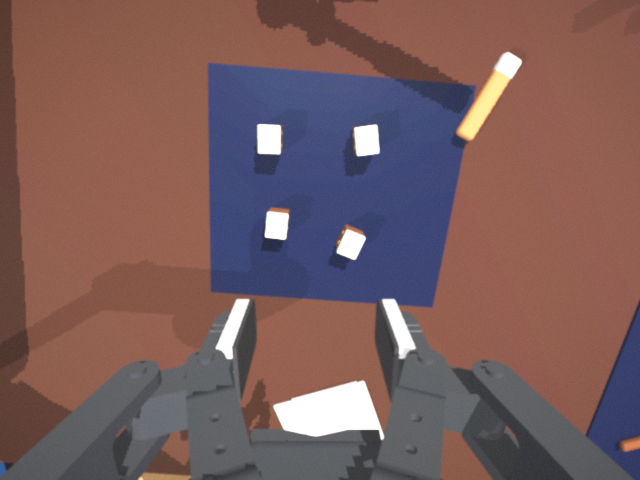

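Four blanks on the cloth, at (269,139), (367,140), (276,225) and (351,244), with their narrow side roughly across the image. The mask picks up some wood side, so I'll tighten it.

```bash
sed -i 's/m=((g>110)\*255)/m=((g>TH)*255)/; s/^YAW=/TH=165\nYAW=/' h.py
python3 - <<'E'
import h; from h import *
im=cv2.imread("pics/w8.png"); print(im[225,262:292].min(axis=1), im[205:245,277].min(axis=1))
b=blanks("w8b.png")
for p,a in b:
    if p[0]<.57: print(p.round(4), delta([p[0],p[1],.0145],a))
E
```

```text
[ 57  53  59 149 251 255 255 255 255 255 255 255 255 255 255 255 255 255
 255 255 255 255 255 255 255 218  89  58  53  56] [ 58  69  85  89  77  83 107 217 255 255 255 255 255 255 255 255 255 255
 255 255 255 255 255 255 255 255 255 255 255 255 255 255 255 239 101  50
  38  45  39  42]
px [328. 421.] ctr [ 0.5431 -0.6898  0.03  ] sides mm 138.5 112.6 x-axis yaw -1.231
px [399. 327.] ctr [ 0.6222 -0.5283  0.03  ] sides mm 23.1 93.2 x-axis yaw 0.411
px [231. 327.] ctr [ 0.4041 -0.5451  0.03  ] sides mm 94.0 24.1 x-axis yaw -0.242
px [351. 244.] ctr [ 0.5468 -0.4196  0.03  ] sides mm 33.3 26.1 x-axis yaw -0.361
px [276. 225.] ctr [ 0.457  -0.4024  0.03  ] sides mm 33.2 25.8 x-axis yaw -0.018
px [367. 140.] ctr [ 0.5514 -0.2982  0.03  ] sides mm 25.9 31.9 x-axis yaw 0.184
px [268. 138.] ctr [ 0.4444 -0.3051  0.03  ] sides mm 24.8 30.6 x-axis yaw 0.075
px [508.  64.] ctr [ 0.6882 -0.2112  0.03  ] sides mm 20.9 22.8 x-axis yaw 1.144
[ 0.5431 -0.6898  0.03  ] [-331.7, 18.5, 289.0, 1.307]
[ 0.4041 -0.5451  0.03  ] [-176.8, -109.0, 289.0, 0.319]
[ 0.5468 -0.4196  0.03  ] [-62.5, 42.9, 289.0, 0.438]
[ 0.457  -0.4024  0.03  ] [-38.6, -45.3, 288.9, 0.094]
[ 0.5514 -0.2982  0.03  ] [58.2, 56.7, 289.0, -0.107]
[ 0.4444 -0.3051  0.03  ] [59.5, -50.5, 288.9, 0.002]
```

carry_out(deltas="40 -34 30 0 0 0 0.45; 59.5 -50.5 80 0 0 0.002 0.45; 59.5 -50.5 140 0 0 0.002 0.45; 59.5 -50.5 200 0 0 0.002 0.45; 59.5 -50.5 250 0 0 0.002 0.45; 59.5 -50.5 275 0 0 0.002 0.45; 59.5 -50.5 288.5 0 0 0.002 0.45; 59.5 -50.5 288.5 0 0 0.002 0.45; 59.5 -50.5 288.5 0 0 0.002 0.45")

```text
time_s: 16.48
eef_pos: [0.4449, -0.3069, 0.0161]
eef_rot: [0.001, 0.681, 0.733, -0.0]
wrist_force: [-1.1, -0.0, 0.6]
opening: 0.547
grasp_force: 0.0
```

carry_out(deltas="0 0 0 0 0 0 1; 0 0 0 0 0 0 1; 0 0 0 0 0 0 1; 0 0 0 0 0 0 1; 0 0 -30 0 0 0 1; 0 0 -90 0 0 0 1; 0 0 -150 0 0 0 1; 0 0 -180 0 0 0 1; 0 0 -180 0 0 0 1")

```text
time_s: 17.6
eef_pos: [0.4453, -0.3075, 0.1978]
eef_rot: [0.003, 0.681, 0.732, -0.0]
wrist_force: [-0.1, -0.1, -1.5]
opening: 0.263
grasp_force: 59.2
```

Run:
```python
from h import *
print(tool().round(4)[:3]); print(delta(V(-4,-54,130),YAW)); im,*_=shot("wrist","w9.png"); shot("top","top2.png")
```

```text
[[-0.073   0.9973  0.0045  0.4453]
 [ 0.9973  0.073  -0.0048 -0.3075]
 [-0.0051  0.0041 -1.      0.1978]]
[309.4, 71.7, 66.6, -0.002]
```

View pics/w9.png

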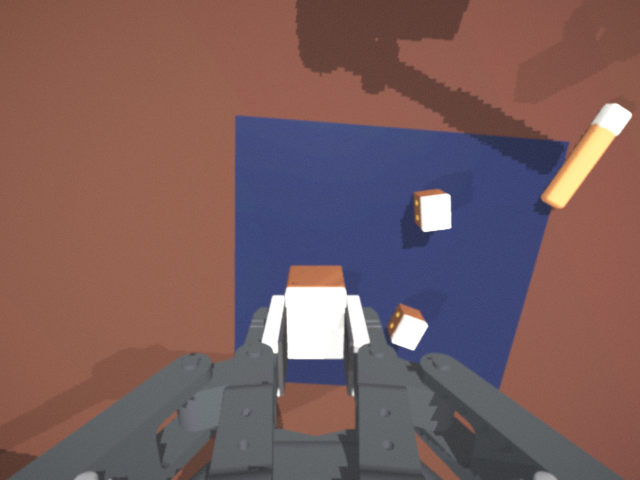

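The blank is held upright and centred in the pads at (316,320). I'll carry it to the vise.

carry_out(deltas="60 14 0 0 0 0 1; 120 28 0 0 0 0 1; 180 42 0 0 0 0 1; 240 56 0 0 0 0 1; 290 68 0 0 0 0 1; 309.4 71.7 20 0 0 -0.002 1; 309.4 71.7 60 0 0 -0.002 1; 309.4 71.7 60 0 0 -0.002 1; 309.4 71.7 60 0 0 -0.002 1; 309.4 71.7 60 0 0 -0.002 1")

```text
time_s: 18.95
eef_pos: [0.4939, 0.0071, 0.1358]
eef_rot: [0.001, 0.68, 0.733, 0.001]
wrist_force: [-0.1, -0.8, -0.8]
opening: 0.262
grasp_force: 59.1
```

Run:
```python
from h import *
print(tool().round(4)[:3]); print(delta(V(-4,-54,85.5),YAW),sensors.get_obs()["opening"]); im,*_=shot("wrist","w10.png")
```

```text
[[-7.420e-02  9.972e-01  2.000e-03  4.939e-01]
 [ 9.972e-01  7.420e-02 -5.000e-04  7.100e-03]
 [-6.000e-04  2.000e-03 -1.000e+00  1.358e-01]]
[-1.1, 0.5, 50.3, -0.001] 0.2619741081888389
```

View pics/w10.png

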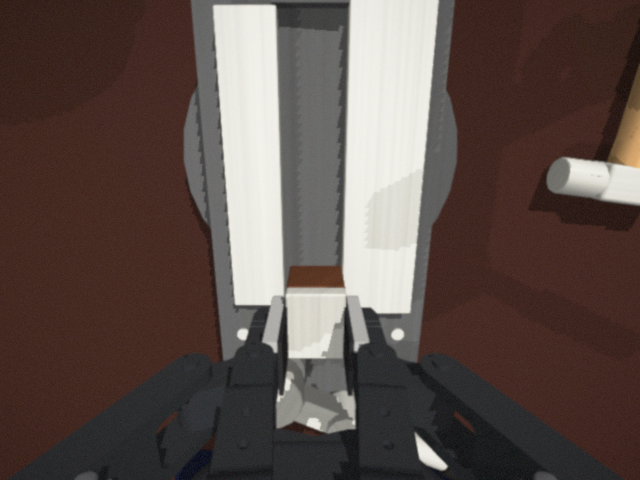

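The blank at (316,320) lines up with the slot (about 282–345). Lowering.

carry_out(deltas="-1.1 0 30 0 0 0 1; -1.1 0 48 0 0 0 1; -1.1 0 49.5 0 0 0 1; -1.1 0 49.5 0 0 0 1; -1.1 0 49.5 0 0 0 1")

```text
time_s: 19.62
eef_pos: [0.4935, 0.0064, 0.0858]
eef_rot: [0.001, 0.68, 0.733, 0.0]
wrist_force: [0.2, 0.6, 0.4]
opening: 0.262
grasp_force: 60.8
```

carry_out(deltas="0 0 1 0 0 0 1; 0 0 1 0 0 0 1; 0 0 1 0 0 0 0.65; 0 0 1 0 0 0 0.55; 0 0 1 0 0 0 0.55; 0 0 -20 0 0 0 0.5; 0 0 -80 0 0 0 0.5; 0 0 -140 0 0 0 0.5; 0 0 -150 0 0 0 0.5")

```text
time_s: 20.75
eef_pos: [0.4957, 0.0061, 0.2401]
eef_rot: [0.004, 0.68, 0.733, 0.002]
wrist_force: [0.8, 0.0, -0.2]
opening: 0.501
grasp_force: 0.0
```

Run:
```python
from h import *
print(tool().round(4)[:3,3]); im,*c=shot("wrist","w11.png")
g=im.min(axis=2); print(proj(V(-4,-54,100),*c)); print([proj(V(x,y,100),*c).round() for x,y in((-16,-39),(8,-39),(8,-69),(-16,-69))])
print(delta([.50,-.36,.30],YAW))
```

```text
[0.4957 0.0061 0.2401]
[311.88010183 224.01591125]
[array([297., 206.]), array([327., 206.]), array([327., 242.]), array([297., 242.])]
[-365.7, -22.1, -60.6, 0.0]
```

carry_out(deltas="-366 -22 -60 0 0 0 0.45; -366 -22 -60 0 0 0 0.45; -366 -22 -60 0 0 0 0.45; -366 -22 -60 0 0 0 0.45; -366 -22 -60 0 0 0 0.45; -366 -22 -60 0 0 0 0.45; -366 -22 -60 0 0 0 0.45; -366 -22 -60 0 0 0 0.45; -366 -22 -60 0 0 0 0.45; -366 -22 -60 0 0 0 0.45")

```text
time_s: 22.05
eef_pos: [0.4988, -0.3587, 0.2949]
eef_rot: [-0.0, 0.679, 0.734, 0.0]
wrist_force: [-0.4, -0.4, 1.0]
opening: 0.548
grasp_force: 0.0
```

```bash
cat >> h.py <<'E'
def nextb(fn):
    print(tool().round(4)[:3,3])
    for p,a in blanks(fn):
        if .38<p[0]<.63 and -.5<p[1]<-.18: print(p.round(4), round(a,3), delta([p[0],p[1]-.001,.015],a))
def slot(fn):
    "check vise slot: columns of bright runs in the strip along slot centre, world z=.1"
    im,*c=shot("wrist",fn); g=im.min(axis=2)
    for x in (-9,-4,1):
        r=[]
        for y in range(-78,80,3):
            u,v=proj(V(x,y,100),*c)
            r.append('#' if 0<=u<640 and 0<=v<480 and g[int(v),int(u)]>150 else '.')
        print(x,''.join(r))
E
python3 - <<'E'
from h import *
nextb("w12.png")
im=cv2.imread("pics/w11.png");c=load("w11"); g=im.min(axis=2)
for r in (200,212,224,236,248): print(r,g[r,270:360:2])
E
```

```text
[ 0.4988 -0.3587  0.2949]
px [326. 412.] ctr [ 0.5368 -0.6635  0.03  ] sides mm 142.2 80.5 x-axis yaw -1.362
px [393. 325.] ctr [ 0.6105 -0.5202  0.03  ] sides mm 22.2 89.4 x-axis yaw 0.381
px [238. 326.] ctr [ 0.4137 -0.536   0.03  ] sides mm 91.2 22.9 x-axis yaw -0.217
px [352. 248.] ctr [ 0.5468 -0.4193  0.03  ] sides mm 33.8 26.1 x-axis yaw -0.368
px [276. 228.] ctr [ 0.4571 -0.4023  0.03  ] sides mm 33.0 25.6 x-axis yaw -0.039
px [368. 142.] ctr [ 0.5514 -0.2982  0.03  ] sides mm 25.9 32.1 x-axis yaw 0.173
px [512.  65.] ctr [ 0.688  -0.2113  0.03  ] sides mm 21.0 22.9 x-axis yaw 1.146
[ 0.5468 -0.4193  0.03  ] -0.368 [-64.9, 43.2, 280.1, 0.444]
[ 0.4571 -0.4023  0.03  ] -0.039 [-41.1, -45.0, 280.1, 0.115]
[ 0.5514 -0.2982  0.03  ] 0.173 [55.5, 57.0, 280.1, -0.097]
200 [233 232 233 236 238 234 233 233 232 223 131  99  98  90  48  35  33  43
  40  40  38  43  42  43  43  45  46  43  52  57  96 194 209 211 215 215
 214 214 212 219 224 229 231 233 234]
212 [231 232 232 235 235 235 233 232 230 224 132  87  62 147 228 230 232 231
 232 233 231 228 230 232 233 233 232 231 184  68 104 198 207 211 209 209
 213 211 212 214 224 229 231 233 232]
224 [231 230 232 233 236 234 232 231 229 224 117  59  63 143 228 229 232 231
 231 232 229 227 232 233 234 233 231 230 157  61 125 202 208 208 212 227
 229 230 231 231 227 228 230 234 230]
236 [230 231 229 232 234 233 232 230 229 223 127  61  61 118 222 227 232 230
 230 231 228 227 229 233 233 232 230 228 151  73 153 226 226 228 229 229
 230 231 229 229 227 227 230 233 230]
248 [ 67  71  72  68  71  71  67  65  76  95  86  73  69  67  73  70  64  69
  70  68  68  68  71  66  69 101 109 107 110 109 162 224 226 226 228 231
 230 230 230 227 225 227 230 231 230]
```

The first blank stands where I predicted. On to the second.

carry_out(deltas="40 40 40 0 0 -0.05 0.45; 55.5 57 95 0 0 -0.097 0.45; 55.5 57 150 0 0 -0.097 0.45; 55.5 57 205 0 0 -0.097 0.45; 55.5 57 250 0 0 -0.097 0.45; 55.5 57 272 0 0 -0.097 0.45; 55.5 57 280 0 0 -0.097 0.45; 55.5 57 280 0 0 -0.097 0.45; 55.5 57 280 0 0 -0.097 0.45; 55.5 57 280 0 0 -0.097 1; 55.5 57 280 0 0 -0.097 1; 55.5 57 280 0 0 -0.097 1")

```text
time_s: 23.6
eef_pos: [0.5522, -0.3013, 0.0168]
eef_rot: [0.001, 0.644, 0.765, 0.0]
wrist_force: [-1.3, 0.6, 6.5]
opening: 0.264
grasp_force: 60.3
```

carry_out(deltas="0 0 0 0 0 0 1; 0 0 0 0 0 0 1; 0 0 -40 0 0 0 1; 0 0 -100 0 0 0 1; 0 0 -160 0 0 0 1; 0 0 -190 0 0 0 1; 0 0 -190 0 0 0 1")

```text
time_s: 24.48
eef_pos: [0.5526, -0.3015, 0.2087]
eef_rot: [0.003, 0.644, 0.765, 0.0]
wrist_force: [-0.8, -0.4, -0.7]
opening: 0.26
grasp_force: 59.4
```

Run:
```python
from h import *
print(tool().round(4)[:3]); print(delta(V(-4,-18,140),YAW))
```

```text
[[-0.1712  0.9852  0.0051  0.5526]
 [ 0.9852  0.1712 -0.0042 -0.3015]
 [-0.005   0.0043 -1.      0.2087]]
[349.2, -1.4, 67.0, 0.097]
```

carry_out(deltas="60 0 0 0 0 0.02 1; 120 0 0 0 0 0.04 1; 180 0 0 0 0 0.06 1; 240 0 0 0 0 0.08 1; 300 0 0 0 0 0.097 1; 349 -1.4 0 0 0 0.097 1; 349 -1.4 60 0 0 0.097 1; 349 -1.4 60 0 0 0.097 1; 349 -1.4 60 0 0 0.097 1; 349 -1.4 60 0 0 0.097 1")

```text
time_s: 25.72
eef_pos: [0.4915, 0.0424, 0.1468]
eef_rot: [0.001, 0.681, 0.733, 0.001]
wrist_force: [0.7, -0.6, -1.2]
opening: 0.26
grasp_force: 59.4
```

Run:
```python
from h import *
print(tool().round(4)[:3]); print(delta(V(-4,-18,87),YAW),sensors.get_obs()["opening"])
im,*c=shot("wrist","w13.png"); g=im.min(axis=2); print(g[250:360:10,280:352:3])
```

```text
[[-7.380e-02  9.973e-01  2.800e-03  4.915e-01]
 [ 9.973e-01  7.380e-02 -5.000e-04  4.240e-02]
 [-7.000e-04  2.800e-03 -1.000e+00  1.468e-01]]
[-0.4, 0.2, 59.8, -0.001] 0.25968369650183737
[[232 197 100 104  96  93  96 101 109 107 107 108 108 109 105 108 113 106
  106  71 105 229 229 232]
 [232 201 102 100  99  95  99 111 111 109 111 106 106 110 113 107 111 102
   78  59 112 228 231 231]
 [228 219 101  45  32  33  39  33  37  39  36  38  35  35  36  38  39  39
   36  37  48 202 218 226]
 [230 223  87  39  37  37  35  39  35  36  35  40  40  35  44  40  39  39
   42  36  42 114 210 210]
 [229 225 183 207 207 207 210 206 208 211 214 211 212 210 218 221 220 222
  221 219 221 214 204 212]
 [176 148 174 209 208 216 213 207 215 213 214 208 206 208 214 212 213 214
  213 212 211 201 104 176]
 [172  76  78 207 206 212 213 212 209 215 208 209 208 209 214 211 217 213
  211 213 210 172  41 148]
 [150  38  60 209 204 209 212 209 211 211 211 208 205 206 213 211 215 214
  210 175 123  97  30  65]
 [ 61  39  50 200 203 212 211 207 209 212 209 212 208 205 215 211 212 215
  187 149 149  95  18  42]
 [ 42  30  38 196 203 205 209 209 208 211 211 211 220 227 233 230 155 151
  148 152 147  85  25  38]
 [ 54  27  33 211 222 217 228 229 229 231 227 227 227 226 230 163 155 152
  151 148 148  73  20  34]]
```

Held well. Lowering and releasing.

carry_out(deltas="-0.4 0 40 0 0 0 1; -0.4 0 57 0 0 0 1; -0.4 0 59.5 0 0 0 1; -0.4 0 60.5 0 0 0 1; -0.4 0 60.5 0 0 0 1; -0.4 0 60.5 0 0 0 1")

```text
time_s: 26.52
eef_pos: [0.4901, 0.0426, 0.086]
eef_rot: [-0.0, 0.68, 0.733, -0.0]
wrist_force: [-5.7, -0.3, 8.4]
opening: 0.261
grasp_force: 62.0
```

carry_out(deltas="0 0 0 0 0 0 0.65; 0 0 0 0 0 0 0.55; 0 0 0 0 0 0 0.55; 0 0 -20 0 0 0 0.5; 0 0 -80 0 0 0 0.5; 0 0 -140 0 0 0 0.5; 0 0 -150 0 0 0 0.5")

```text
time_s: 27.4
eef_pos: [0.4929, 0.0425, 0.2396]
eef_rot: [0.004, 0.68, 0.733, 0.003]
wrist_force: [-0.2, -0.7, 0.7]
opening: 0.497
grasp_force: 0.0
```

Run:
```python
from h import *
slot("w14.png"); print(tool()[:3,3],delta([.50,-.36,.30],YAW))
```

```text
-9 ....###########..##########..........................
-4 ....###########..##########..........................
1 ....###########..##########..........................
[0.49213303 0.04257325 0.23848802] [-402.1, -22.0, -61.1, 0.0]
```

carry_out(deltas="-402 -22 -60 0 0 0 0.45; -402 -22 -60 0 0 0 0.45; -402 -22 -60 0 0 0 0.45; -402 -22 -60 0 0 0 0.45; -402 -22 -60 0 0 0 0.45; -402 -22 -60 0 0 0 0.45; -402 -22 -60 0 0 0 0.45; -402 -22 -60 0 0 0 0.45; -402 -22 -60 0 0 0 0.45; -402 -22 -60 0 0 0 0.45")

```text
time_s: 28.7
eef_pos: [0.4984, -0.3581, 0.2938]
eef_rot: [-0.001, 0.68, 0.734, 0.0]
wrist_force: [-0.2, 0.3, -0.3]
opening: 0.549
grasp_force: 0.0
```

```bash
sed -i 's/p\[1\]-.001,/p[1]+.001,/' h.py
python3 - <<'E'
from h import *
nextb("w15.png")
E
```

```text
[ 0.4984 -0.3581  0.2938]
px [326. 413.] ctr [ 0.5361 -0.6624  0.03  ] sides mm 142.1 78.1 x-axis yaw -1.362
px [393. 325.] ctr [ 0.6095 -0.5187  0.03  ] sides mm 22.5 89.1 x-axis yaw 0.381
px [238. 326.] ctr [ 0.4134 -0.5345  0.03  ] sides mm 90.9 22.9 x-axis yaw -0.217
px [352. 249.] ctr [ 0.5467 -0.4195  0.03  ] sides mm 33.7 26.1 x-axis yaw -0.368
px [276. 229.] ctr [ 0.4572 -0.4023  0.03  ] sides mm 33.3 25.7 x-axis yaw -0.004
px [513.  66.] ctr [ 0.688  -0.2113  0.03  ] sides mm 21.3 23.0 x-axis yaw 1.146
[ 0.5467 -0.4195  0.03  ] -0.368 [-63.9, 43.6, 279.2, 0.445]
[ 0.4572 -0.4023  0.03  ] -0.004 [-39.9, -44.4, 279.2, 0.08]
```

carry_out(deltas="-40 -44 40 0 0 0.05 0.45; -40 -44.4 95 0 0 0.09 0.45; -40 -44.4 150 0 0 0.09 0.45; -40 -44.4 205 0 0 0.09 0.45; -40 -44.4 250 0 0 0.09 0.45; -40 -44.4 272 0 0 0.09 0.45; -40 -44.4 279 0 0 0.09 0.45; -40 -44.4 279 0 0 0.09 0.45; -40 -44.4 279 0 0 0.09 0.45; -40 -44.4 279 0 0 0.09 1; -40 -44.4 279 0 0 0.09 1; -40 -44.4 279 0 0 0.09 1")

```text
time_s: 30.25
eef_pos: [0.4577, -0.4038, 0.0171]
eef_rot: [0.001, 0.712, 0.702, -0.0]
wrist_force: [0.0, 1.1, 7.1]
opening: 0.26
grasp_force: 60.4
```

carry_out(deltas="0 0 0 0 0 0 1; 0 0 0 0 0 0 1; 0 0 -40 0 0 0 1; 0 0 -100 0 0 0 1; 0 0 -160 0 0 0 1; 0 0 -190 0 0 0 1; 0 0 -190 0 0 0 1")

```text
time_s: 31.12
eef_pos: [0.4581, -0.4043, 0.209]
eef_rot: [0.003, 0.712, 0.702, -0.0]
wrist_force: [-0.1, 0.3, -0.5]
opening: 0.261
grasp_force: 59.6
```

Run:
```python
from h import *
print(tool().round(4)[:3]); print(delta(V(-4,20,140),YAW))
```

```text
[[ 0.015   0.9999  0.0039  0.4581]
 [ 0.9999 -0.015  -0.0051 -0.4043]
 [-0.0051  0.004  -1.      0.209 ]]
[484.9, 23.3, 66.7, -0.09]
```

carry_out(deltas="60 3 0 0 0 -0.02 1; 120 6 0 0 0 -0.03 1; 180 9 0 0 0 -0.04 1; 240 12 0 0 0 -0.05 1; 300 15 0 0 0 -0.06 1; 360 18 0 0 0 -0.07 1; 420 20 0 0 0 -0.08 1; 484.9 23.3 0 0 0 -0.09 1; 484.9 23.3 0 0 0 -0.09 1; 484.9 23.3 60 0 0 -0.09 1; 484.9 23.3 60 0 0 -0.09 1; 484.9 23.3 60 0 0 -0.09 1")

```text
time_s: 32.62
eef_pos: [0.4878, 0.0807, 0.146]
eef_rot: [-0.0, 0.681, 0.733, -0.0]
wrist_force: [0.1, -0.0, 0.5]
opening: 0.263
grasp_force: 59.5
```

carry_out(deltas="0 0 0 0 0 0 1; 0 0 0 0 0 0 1")

```text
time_s: 32.88
eef_pos: [0.4887, 0.0812, 0.1472]
eef_rot: [0.001, 0.68, 0.733, 0.001]
wrist_force: [0.9, 0.5, -0.7]
opening: 0.262
grasp_force: 59.5
```

Run:
```python
from h import *
print(tool().round(4)[:3]); print(delta(V(-4,20,87),YAW),sensors.get_obs()["opening"])
im,*c=shot("wrist","w16.png"); g=im.min(axis=2); print(g[270:360:20,270:362:3])
```

```text
[[-7.430e-02  9.972e-01  2.800e-03  4.887e-01]
 [ 9.972e-01  7.430e-02 -2.000e-04  8.120e-02]
 [-4.000e-04  2.800e-03 -1.000e+00  1.472e-01]]
[-1.3, 0.1, 60.2, -0.001] 0.26204946015847885
[[235 233 233 234 234 132  94  35  36  40  32  37  34  32  36  33  31  37
   38  38  36  36  35  40 218 233 232 234 234 232 233]
 [236 234 233 234 232 143 162 176 175 176 172 177 178 176 174 178 176 174
  173 173 177 176 176 179 174 198 215 217 218 214 214]
 [164 178 177 178 131  44 197 209 213 216 214 216 216 216 214 215 207 218
  216 218 218 216 214 215 206  50 110 178 177 178 171]
 [175 179 175 102  37  26 168 209 210 216 215 214 216 215 209 213 208 218
  216 219 162 151 156 153 133  20  41  84 176 178 174]
 [ 47 132 189  55  37  30 153 228 211 229 233 231 231 233 231 231 227 233
  217 155 153 153 152 153 119  26  30  57 155 102  48]]
```

carry_out(deltas="-0.8 0 40 0 0 0 1; -0.8 0 57 0 0 0 1; -0.8 0 60 0 0 0 1; -0.8 0 60 0 0 0 1; -0.8 0 60 0 0 0 1")

```text
time_s: 33.55
eef_pos: [0.4879, 0.0808, 0.0862]
eef_rot: [0.0, 0.68, 0.733, 0.0]
wrist_force: [-2.8, -0.7, 5.0]
opening: 0.261
grasp_force: 62.0
```

carry_out(deltas="0 0 0 0 0 0 0.65; 0 0 0 0 0 0 0.55; 0 0 0 0 0 0 0.55; 0 0 -20 0 0 0 0.5; 0 0 -80 0 0 0 0.5; 0 0 -140 0 0 0 0.5; 0 0 -150 0 0 0 0.5")

```text
time_s: 34.42
eef_pos: [0.4904, 0.0806, 0.2406]
eef_rot: [0.004, 0.68, 0.733, 0.003]
wrist_force: [-0.0, 0.6, -1.1]
opening: 0.499
grasp_force: 0.0
```

Run:
```python
from h import *
slot("w17.png"); print(tool()[:3,3],delta([.50,-.36,.30],YAW))
```

```text
-9 ....###########.###########..##########..............
-4 ....###########.###########..##########..............
1 ....###########.###########..##########..............
[0.4896559  0.08068792 0.23944613] [-440.3, -22.3, -60.2, 0.0]
```

carry_out(deltas="-440 -22 -60 0 0 0 0.45; -440 -22 -60 0 0 0 0.45; -440 -22 -60 0 0 0 0.45; -440 -22 -60 0 0 0 0.45; -440 -22 -60 0 0 0 0.45; -440 -22 -60 0 0 0 0.45; -440 -22 -60 0 0 0 0.45; -440 -22 -60 0 0 0 0.45; -440 -22 -60 0 0 0 0.45; -440 -22 -60 0 0 0 0.45; -440 -22 -60 0 0 0 0.45")

```text
time_s: 35.85
eef_pos: [0.499, -0.358, 0.2955]
eef_rot: [-0.0, 0.679, 0.734, 0.0]
wrist_force: [-0.1, 0.4, -0.2]
opening: 0.546
grasp_force: 0.0
```

Run:
```python
from h import *
nextb("w18.png")
```

```text
[ 0.499  -0.358   0.2955]
px [325. 412.] ctr [ 0.5364 -0.6639  0.03  ] sides mm 141.1 79.0 x-axis yaw -1.349
px [393. 325.] ctr [ 0.6108 -0.5199  0.03  ] sides mm 22.3 89.5 x-axis yaw 0.385
px [238. 326.] ctr [ 0.4139 -0.5357  0.03  ] sides mm 91.3 23.0 x-axis yaw -0.217
px [351. 248.] ctr [ 0.5468 -0.4195  0.03  ] sides mm 33.4 26.3 x-axis yaw -0.368
px [511.  66.] ctr [ 0.688  -0.2114  0.03  ] sides mm 21.3 23.1 x-axis yaw 1.177
[ 0.5468 -0.4195  0.03  ] -0.368 [-63.7, 43.0, 280.7, 0.445]
```

carry_out(deltas="-40 43 40 0 0 0.15 0.45; -63.7 43 95 0 0 0.3 0.45; -63.7 43 150 0 0 0.445 0.45; -63.7 43 205 0 0 0.445 0.45; -63.7 43 250 0 0 0.445 0.45; -63.7 43 272 0 0 0.445 0.45; -63.7 43 280 0 0 0.445 0.45; -63.7 43 280 0 0 0.445 0.45; -63.7 43 280 0 0 0.445 0.45; -63.7 43 280 0 0 0.445 1; -63.7 43 280 0 0 0.445 1; -63.7 43 280 0 0 0.445 1")

```text
time_s: 37.4
eef_pos: [0.5472, -0.4209, 0.0175]
eef_rot: [0.001, 0.825, 0.565, 0.0]
wrist_force: [-0.1, 0.0, 5.5]
opening: 0.26
grasp_force: 59.9
```

carry_out(deltas="0 0 0 0 0 0 1; 0 0 0 0 0 0 1; 0 0 -40 0 0 0 1; 0 0 -100 0 0 0 1; 0 0 -160 0 0 0 1; 0 0 -190 0 0 0 1; 0 0 -190 0 0 0 1")

```text
time_s: 38.28
eef_pos: [0.5477, -0.4213, 0.2097]
eef_rot: [0.003, 0.825, 0.565, 0.001]
wrist_force: [-0.0, -0.3, -1.2]
opening: 0.264
grasp_force: 59.1
```

Run:
```python
from h import *
print(tool().round(4)[:3]); print(delta(V(-4,56.5,140),YAW))
```

```text
[[ 0.3616  0.9323  0.0047  0.5477]
 [ 0.9323 -0.3615 -0.0051 -0.4213]
 [-0.003   0.0062 -1.      0.2097]]
[479.2, -252.0, 66.6, -0.445]
```

carry_out(deltas="53 -28 0 0 0 -0.05 1; 106 -56 0 0 0 -0.1 1; 159 -84 0 0 0 -0.15 1; 212 -112 0 0 0 -0.2 1; 265 -140 0 0 0 -0.25 1; 318 -168 0 0 0 -0.3 1; 371 -196 0 0 0 -0.35 1; 425 -224 0 0 0 -0.4 1; 479 -252 0 0 0 -0.445 1; 479.2 -252 20 0 0 -0.445 1; 479.2 -252 60 0 0 -0.445 1; 479.2 -252 60 0 0 -0.445 1")

```text
time_s: 39.78
eef_pos: [0.4806, 0.1182, 0.1411]
eef_rot: [-0.004, 0.68, 0.733, -0.003]
wrist_force: [-0.3, -0.4, -0.7]
opening: 0.263
grasp_force: 59.1
```

carry_out(deltas="0 0 0 0 0 0 1; 0 0 0 0 0 0 1")

```text
time_s: 40.02
eef_pos: [0.4857, 0.1177, 0.1469]
eef_rot: [0.001, 0.68, 0.733, 0.001]
wrist_force: [0.7, -0.5, -0.5]
opening: 0.263
grasp_force: 59.1
```

Run:
```python
from h import *
print(tool().round(4)[:3]); print(delta(V(-4,56.5,87),YAW),sensors.get_obs()["opening"])
im,*c=shot("wrist","w19.png"); g=im.min(axis=2); print(g[270:360:20,270:362:3])
```

```text
[[-7.440e-02  9.972e-01  2.200e-03  4.857e-01]
 [ 9.972e-01  7.440e-02  1.000e-04  1.177e-01]
 [-1.000e-04  2.200e-03 -1.000e+00  1.469e-01]]
[-1.5, 0.3, 59.9, -0.001] 0.26252576515080156
[[238 235 236 236 236 151  93  35  35  32  40  37  37  40  40  38  33  32
   38  35  38  37  38  43 212 234 235 236 236 235 234]
 [238 234 236 235 237 188 161 170 172 168 166 171 171 167 172 174 175 170
  170 178 184 182 183 184 178 204 218 220 220 219 218]
 [166 183 180 182 135  51 203 213 220 220 218 217 219 217 216 220 212 219
  220 221 222 219 216 215 145  52 116 183 181 185 175]
 [179 183 182 105  42  36 155 212 214 220 220 218 220 220 218 216 211 219
  219 221 222 227 161 157 134  26  44  88 180 180 180]
 [ 50 134 191  53  38  27 143 228 228 234 236 232 234 235 231 234 230 234
  220 157 156 155 155 154 126  34  33  37 104 106  47]]
```

carry_out(deltas="-1 0.3 40 0 0 0 1; -1 0.3 57 0 0 0 1; -1 0.3 60 0 0 0 1; -1 0.3 60 0 0 0 1; -1 0.3 60 0 0 0 1")

```text
time_s: 40.7
eef_pos: [0.4853, 0.1169, 0.0867]
eef_rot: [0.0, 0.68, 0.733, 0.0]
wrist_force: [-3.0, -1.0, 6.3]
opening: 0.261
grasp_force: 61.4
```

carry_out(deltas="0 0 0 0 0 0 0.65; 0 0 0 0 0 0 0.55; 0 0 0 0 0 0 0.55; 0 0 -20 0 0 0 0.5; 0 0 -80 0 0 0 0.8; -30 0 -140 0 0 0 1; -60 0 -170 0 0 0 1; -60 0 -170 0 0 0 1; -60 0 -170 0 0 0 1")

```text
time_s: 41.82
eef_pos: [0.4889, 0.0575, 0.2546]
eef_rot: [-0.001, 0.68, 0.733, -0.0]
wrist_force: [-0.4, -0.4, 0.9]
opening: -0.005
grasp_force: 0.0
```

Run:
```python
from h import *
slot("w20.png"); T=tool(); print(T[:3,3],sensors.get_obs()["opening"])
im,*c=shot("top","top3.png")
# handle: dark grip pixels in the top view
m=((im.max(axis=2)<70)*255).astype(np.uint8); cs,_=cv2.findContours(m[160:300,330:420],cv2.RETR_EXTERNAL,cv2.CHAIN_APPROX_NONE)
for k in cs:
    if cv2.contourArea(k)>60:
        r=cv2.minAreaRect(k+np.array([330,160])); print(np.round(r[0]),np.round(r[1]),[ (onz(p,.105,*c)*1000).round() for p in cv2.boxPoints(r)])
print(V(-30,-125,100))
```

```text
-9 ....###########..##########..##########..#########...
-4 ....###########.###########..##########..#########...
1 ##..###########.###########..##########..#########...
[0.48854968 0.05776566 0.25400038] 0.001611666086218002
[ 0.47395055 -0.06669649  0.1       ]
```

All four blanks are in the slot. Next comes the wrench: go to a waypoint beside the handle on its counter-clockwise side, fingers shut.

```bash
cat >> h.py <<'E'
PIV=V(-30,-125,0)[:2]
def pushpose(phi,gap,z,r=.17,bend=0):
    u=lambda a:np.array([np.cos(a),np.sin(a)]); n=lambda a:np.array([-np.sin(a),np.cos(a)])
    b=phi-bend; p=PIV+.05*u(phi)+(r-.05)*u(b)+(.022+gap)*n(b)
    return delta([p[0],p[1],z],b)
E
python3 - <<'E'
from h import *
print(pushpose(-.365,.03,.22),pushpose(-.365,.03,.083))
E
```

```text
[-148.7, 152.2, 33.2, 0.441] [-148.8, 152.6, 170.2, 0.441]
```

carry_out(deltas="-37 38 0 0 0 0.12 1; -75 76 0 0 0 0.25 1; -112 114 0 0 0 0.37 1; -149 152.5 20 0 0 0.441 1; -149 152.5 35 0 0 0.441 1; -149 152.5 80 0 0 0.441 1; -149 152.5 80 0 0 0.441 1; -149 152.5 80 0 0 0.441 1")

```text
time_s: 42.92
eef_pos: [0.6528, -0.0791, 0.1765]
eef_rot: [0.0, 0.824, 0.567, 0.0]
wrist_force: [-0.7, -0.3, 0.1]
opening: 0.002
grasp_force: 0.0
```

Run:
```python
from h import *
print(tool().round(3)[:3]); print(pushpose(-.365,.025,.083)); shot("wrist","w21.png")
```

```text
[[ 0.357  0.934  0.     0.653]
 [ 0.934 -0.357  0.    -0.079]
 [ 0.     0.    -1.     0.176]]
[-5.3, -1.5, 93.5, 0.0]
```

View pics/w21.png

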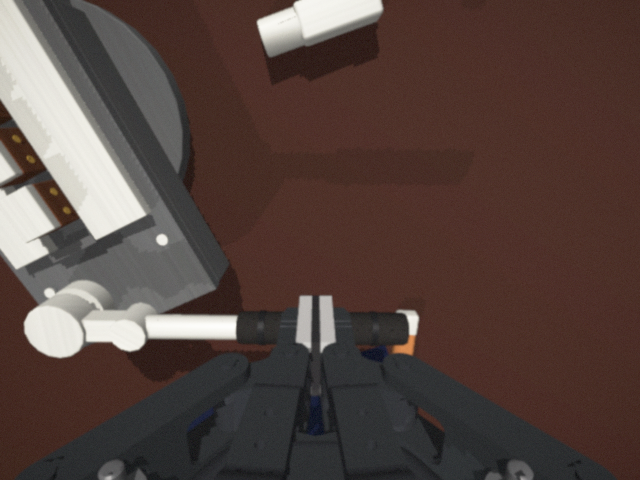

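The handle lies level in the image at row 328, from (140,327) to (408,327), so the tool is square to it. I'll check the gap and list the push poses.

Run:
```python
from h import *
c=load("w21"); T=tool()
for uv in ((160,327),(322,328),(400,328)):
    p=onz(uv,.105,*c); print(uv,(T[:3,:3].T@(p-T[:3,3])*1000).round(1), round(np.arctan2(p[1]-PIV[1],p[0]-PIV[0]),3))
for f in (-.365,-.415,-.465,-.515,-.565,-.615,-.665,-.715,-.765,-.815): print(f,pushpose(f,0,.083))
```

```text
(160, 327) [ -51.1 -104.2   72.3] -0.35
(322, 328) [-51.8   4.   72.6] -0.363
(400, 328) [-51.9  56.   72.7] -0.364
-0.365 [-30.2, -2.5, 94.6, 0.0]
-0.415 [-38.7, -1.7, 94.6, 0.05]
-0.465 [-47.3, -1.2, 94.6, 0.1]
-0.515 [-55.9, -1.2, 94.6, 0.15]
-0.565 [-64.4, -1.6, 94.6, 0.2]
-0.615 [-72.9, -2.4, 94.6, 0.25]
-0.665 [-81.4, -3.6, 94.6, 0.3]
-0.715 [-89.8, -5.3, 94.6, 0.35]
-0.765 [-98.1, -7.4, 94.6, 0.4]
-0.815 [-106.3, -9.9, 94.5, 0.45]
```

carry_out(deltas="-5 -2 50 0 0 0 1; -5 -2 94.5 0 0 0 1; -5 -2 94.5 0 0 0 1; -20 -2 94.5 0 0 0 1; -30 -2.5 94.5 0 0 0 1; -38.7 -1.7 94.5 0 0 0.05 1; -47.3 -1.2 94.5 0 0 0.1 1; -55.9 -1.2 94.5 0 0 0.15 1; -64.4 -1.6 94.5 0 0 0.2 1; -72.9 -2.4 94.5 0 0 0.25 1; -72.9 -2.4 94.5 0 0 0.25 1")

```text
time_s: 44.35
eef_pos: [0.6236, -0.148, 0.0807]
eef_rot: [-0.0, 0.889, 0.459, -0.001]
wrist_force: [0.5, -0.2, -0.3]
opening: -0.0
grasp_force: 0.0
```

```bash
cat >> h.py <<'E'
def handle(fn):
    "handle direction from the wrist view: near-horizontal dark/bright bar; saves picture"
    im,*c=shot("wrist",fn); T=tool(); o=sensors.get_obs(); print("F tool",(T[:3,:3].T@o["wrist_force"]).round(2))
    p=T[:2,3]-PIV; n=T[:2,0]; print("tool x ang-pi/2",round(np.arctan2(n[1],n[0])-np.pi/2,3)); q=p-.022*n
    print("contact phi",round(np.arctan2(q[1],q[0]),3),"r",round(np.linalg.norm(q),3))
E
python3 - <<'E'
from h import *
handle("w22.png")
for f in (-.665,-.715,-.765,-.815,-.865,-.915,-.965,-1.015,-1.065): print(f,pushpose(f,0,.083))
E
```

```text
F tool [-0.18 -0.59  0.51]
tool x ang-pi/2 -0.616
contact phi -0.625 r 0.169
-0.665 [-6.9, 2.0, -2.4, 0.049]
-0.715 [-15.4, 2.4, -2.4, 0.099]
-0.765 [-24.0, 2.5, -2.4, 0.149]
-0.815 [-32.5, 2.1, -2.4, 0.199]
-0.865 [-41.1, 1.3, -2.4, 0.249]
-0.915 [-49.6, 0.0, -2.3, 0.299]
-0.965 [-58.0, -1.6, -2.3, 0.349]
-1.015 [-66.3, -3.7, -2.3, 0.399]
-1.065 [-74.5, -6.2, -2.3, 0.449]
```

carry_out(deltas="-7 2 -2 0 0 0.05 1; -15.4 2.4 -2 0 0 0.1 1; -24 2.5 -2 0 0 0.15 1; -32.5 2.1 -2 0 0 0.2 1; -41 1.3 -2 0 0 0.25 1; -49.6 0 -2 0 0 0.3 1; -58 -1.6 -2 0 0 0.35 1")

```text
time_s: 45.28
eef_pos: [0.5893, -0.1941, 0.0832]
eef_rot: [0.0, 0.955, 0.296, 0.0]
wrist_force: [1.8, 2.2, -1.9]
opening: 0.004
grasp_force: 1.1
```

Run:
```python
from h import *
handle("w23.png")
for fn in ("w22","w23"):
    im=cv2.imread(f"pics/{fn}.png"); g=im.min(axis=2); c=load(fn)
    print([ (u,[ (int(s),int(e)) for s,e in [(lambda z:(z.min(),z.max()))(np.where(g[260:380,u]>130)[0]+260)]] if (g[260:380,u]>130).any() else None) for u in (120,150,180,210,230)])
for f in (-1.0,-1.03,-1.06,-1.09,-1.12,-1.15): print(f,pushpose(f,0,.083))
```

```text
F tool [ 0.37 -0.21  0.64]
tool x ang-pi/2 -0.972
contact phi -0.969 r 0.17
[(120, [(260, 379)]), (150, [(364, 379)]), (180, [(365, 378)]), (210, None), (230, None)]
[(120, [(363, 379)]), (150, [(363, 379)]), (180, [(362, 378)]), (210, None), (230, None)]
-1.0 [-5.3, 0.1, 0.1, 0.028]
-1.03 [-10.4, 0.5, 0.1, 0.058]
-1.06 [-15.5, 0.8, 0.1, 0.088]
-1.09 [-20.7, 0.9, 0.1, 0.118]
-1.12 [-25.8, 0.9, 0.1, 0.148]
-1.15 [-30.9, 0.7, 0.1, 0.178]
```

carry_out(deltas="-5.3 0 0 0 0 0.03 1; -10.4 0.5 0 0 0 0.06 1; -15.5 0.8 0 0 0 0.09 1; -20.7 0.9 0 0 0 0.12 1")

```text
time_s: 45.82
eef_pos: [0.5732, -0.2066, 0.0834]
eef_rot: [0.0, 0.971, 0.239, 0.0]
wrist_force: [2.3, -0.5, -0.2]
opening: 0.003
grasp_force: 1.1
```

carry_out(deltas="-5.1 0 0 0 0 0.03 1; -10.2 0 0 0 0 0.06 1")

```text
time_s: 46.08
eef_pos: [0.5639, -0.2111, 0.0833]
eef_rot: [0.0, 0.978, 0.21, 0.0]
wrist_force: [2.9, -0.2, -0.1]
opening: -0.002
grasp_force: 1.1
```

Run:
```python
from h import *
handle("w24.png")
c=load("w24")
im=cv2.imread("pics/w24.png"); g=im.min(axis=2)
for u in (60,90,120,150,180): print(u,np.where(g[300:420,u]>130)[0]+300)
for f in (-1.18,-1.21,-1.24,-1.27,-1.30): print(f,pushpose(f,0,.083))
```

```text
F tool [ 1.93  2.05 -1.56]
tool x ang-pi/2 -1.149
contact phi -1.146 r 0.169
60 [348 349 350 351 352 353 354 355 356 357 358 359 360 361 362 363 364 365
 366 367 368 369 370 371 372 373 374 375 376 377 378 379 380 381 382 383
 384 385 386 387 388 389 390 391 392 393 394 395 396 397 398 399 400 401
 402 403]
90 [363 364 365 366 367 368 369 370 371 372 373 374 375 376 377 378 379 380
 381 382 383 384 385 386 387 388 389 390 391 392 393 394 395 396 397 398
 399 400 401 402 403 404]
120 [363 364 365 366 367 368 369 370 371 372 373 374 375 376 377 378 379 380
 381 382 383 384 385 386 387 388 389 390 391 392 393 394 395 396 397 398
 399 400 401 402 403 404]
150 [363 364 365 366 367 368 369 370 371 372 373 374 375 376 377 378 379 380
 381 382 383 384 385 386 387 388 389 390 391 392 393 394 395 396]
180 [362 363 364 365 366 367 368 369 370 371 372 373 374 375 376 377 378]
-1.18 [-5.8, 2.0, 0.2, 0.031]
-1.21 [-10.9, 2.4, 0.2, 0.061]
-1.24 [-16.0, 2.7, 0.2, 0.091]
-1.27 [-21.2, 2.8, 0.2, 0.121]
-1.3 [-26.3, 2.8, 0.2, 0.151]
```

carry_out(deltas="-5.5 1 0 0 0 0.03 1")

```text
time_s: 46.25
eef_pos: [0.5604, -0.2134, 0.0834]
eef_rot: [-0.0, 0.981, 0.195, 0.001]
wrist_force: [7.7, 4.3, -0.8]
opening: 0.003
grasp_force: 4.3
```

carry_out(deltas="-5 0 0 0 0 0.03 1")

```text
time_s: 46.38
eef_pos: [0.5564, -0.2157, 0.0836]
eef_rot: [0.0, 0.984, 0.181, 0.002]
wrist_force: [8.8, 0.9, -0.5]
opening: 0.001
grasp_force: 4.4
```

carry_out(deltas="-5 0 0 0 0 0.03 1")

```text
time_s: 46.5
eef_pos: [0.5521, -0.2181, 0.0838]
eef_rot: [0.001, 0.986, 0.166, 0.002]
wrist_force: [10.5, -0.9, -2.7]
opening: 0.001
grasp_force: 4.5
```

Run:
```python
from h import *
handle("w25.png")
im=cv2.imread("pics/w25.png"); g=im.min(axis=2)
for u in (60,90,120,150,180,200): z=np.where(g[300:420,u]>130)[0]+300; print(u,z[:1],z[-1:])
```

```text
F tool [8.84 3.38 2.38]
tool x ang-pi/2 -1.239
contact phi -1.227 r 0.169
60 [344] [399]
90 [359] [400]
120 [359] [400]
150 [359] [396]
180 [359] [378]
200 [] []
```

The force jumped from about 3 N to about 9 N near φ = -1.165, so the screw is stopped and the hinge is bending. I'll push to a bend of about 0.27.

Run:
```python
from h import *
for b in (.08,.12,.16,.2,.24,.28): print(b,pushpose(-1.168,0,.083,bend=b))
```

```text
0.08 [0.5, 1.4, 0.7, 0.009]
0.12 [-4.4, 2.1, 0.7, 0.049]
0.16 [-9.2, 2.7, 0.7, 0.089]
0.2 [-14.1, 3.0, 0.7, 0.129]
0.24 [-19.0, 3.2, 0.7, 0.169]
0.28 [-23.8, 3.2, 0.7, 0.209]
```

carry_out(deltas="-4.4 2 0 0 0 0.05 1; -9.2 2.7 0 0 0 0.09 1; -14 3 0 0 0 0.13 1; -19 3.2 0 0 0 0.17 1; -23.8 3.2 0 0 0 0.21 1; -23.8 3.2 0 0 0 0.21 1; -23.8 3.2 0 0 0 0.21 1")

```text
time_s: 47.42
eef_pos: [0.5295, -0.228, 0.0833]
eef_rot: [-0.0, 0.998, 0.062, 0.001]
wrist_force: [4.7, 1.6, -0.6]
opening: -0.004
grasp_force: 3.0
```

carry_out(deltas="10 0 0 0 0 0 1; 30 0 0 0 0 0 1; 30 0 -60 0 0 0 1; 30 0 -120 0 0 0 1; 30 0 -180 0 0 0 1; 30 0 -180 0 0 0 1; 30 0 -180 0 0 0 1")

```text
time_s: 48.3
eef_pos: [0.5581, -0.2246, 0.2623]
eef_rot: [-0.0, 0.998, 0.062, -0.001]
wrist_force: [0.9, 0.1, -0.3]
opening: 0.0
grasp_force: 0.0
```

Run:
```python
from h import *
T=tool(); print(T.round(3)[:3]); im,*c=shot("wrist","w26.png")
hsv=cv2.cvtColor(im,cv2.COLOR_BGR2HSV); g=im.max(axis=2)
# where would straight / bent handle points fall, and brightness profile across handle at several radii for each bend
u=lambda a:np.array([np.cos(a),np.sin(a)]); n=lambda a:np.array([-np.sin(a),np.cos(a)])
h=PIV+.05*u(-1.168); print("piv,hinge px",proj([*PIV,.1],*c),proj([*h,.1],*c))
for s in (.04,.055,.065):      # bright steel part beyond hinge
    row=[(round(b,2),int(im.min(axis=2)[tuple(np.clip(proj([*(h+s*u(-1.168-b)),.108],*c)[::-1].astype(int),0,[479,639]))])) for b in np.arange(-.1,.6,.04)]
    print(s,row)
EOF=0
```

```text
[[ 0.992  0.124 -0.001  0.558]
 [ 0.124 -0.992  0.001 -0.225]
 [-0.001 -0.001 -1.     0.262]]
piv,hinge px [132.519191  285.5640367] [183.03343883 271.80668302]
0.04 [(np.float64(-0.1), 36), (np.float64(-0.06), 58), (np.float64(-0.02), 190), (np.float64(0.02), 223), (np.float64(0.06), 245), (np.float64(0.1), 252), (np.float64(0.14), 253), (np.float64(0.18), 255), (np.float64(0.22), 255), (np.float64(0.26), 254), (np.float64(0.3), 254), (np.float64(0.34), 252), (np.float64(0.38), 249), (np.float64(0.42), 129), (np.float64(0.46), 49), (np.float64(0.5), 42), (np.float64(0.54), 41), (np.float64(0.58), 40)]
0.055 [(np.float64(-0.1), 41), (np.float64(-0.06), 36), (np.float64(-0.02), 42), (np.float64(0.02), 37), (np.float64(0.06), 111), (np.float64(0.1), 239), (np.float64(0.14), 250), (np.float64(0.18), 253), (np.float64(0.22), 255), (np.float64(0.26), 254), (np.float64(0.3), 254), (np.float64(0.34), 245), (np.float64(0.38), 99), (np.float64(0.42), 40), (np.float64(0.46), 40), (np.float64(0.5), 41), (np.float64(0.54), 36), (np.float64(0.58), 40)]
0.065 [(np.float64(-0.1), 37), (np.float64(-0.06), 38), (np.float64(-0.02), 38), (np.float64(0.02), 43), (np.float64(0.06), 42), (np.float64(0.1), 186), (np.float64(0.14), 246), (np.float64(0.18), 252), (np.float64(0.22), 255), (np.float64(0.26), 254), (np.float64(0.3), 254), (np.float64(0.34), 245), (np.float64(0.38), 47), (np.float64(0.42), 37), (np.float64(0.46), 35), (np.float64(0.5), 44), (np.float64(0.54), 41), (np.float64(0.58), 43)]
```

The bend reads about 0.23 rad. I'll check the jaw, blanks and pin from above.

Run:
```python
from h import *
print(delta(V(0,40,330),YAW))
```

```text
[-25.5, -330.2, -68.0, -1.521]
```

carry_out(deltas="-2 -20 -68 0 0 -0.1 1; -25 -330 -68 0 0 -1.52 1; -25 -330 -68 0 0 -1.52 1; -25 -330 -68 0 0 -1.52 1; -25 -330 -68 0 0 -1.52 1; -25 -330 -68 0 0 -1.52 1; -25 -330 -68 0 0 -1.52 1; -25 -330 -68 0 0 -1.52 1; -25 -330 -68 0 0 -1.52 1; -25 -330 -68 0 0 -1.52 1; -25 -330 -68 0 0 -1.52 1; -25 -330 -68 0 0 -1.52 1")

```text
time_s: 49.85
eef_pos: [0.4925, 0.0994, 0.3306]
eef_rot: [-0.0, 0.681, 0.732, -0.0]
wrist_force: [-0.0, 0.1, 0.0]
opening: 0.001
grasp_force: 0.0
```

Run:
```python
from h import *
print(tool().round(3)[:3])
im,*c=shot("wrist","w27.png"); g=im.min(axis=2)
def prof(y,z,xs): return ''.join('#' if g[tuple(proj(V(x,y,z),*c)[::-1].astype(int))]>150 else '.' for x in xs)
print("cap z=100, x -30..30"); 
for y in (-66,-52,-40,-35,-30,-15,-2,3,8,22,34,40,46,58,66,72): print(y,prof(y,100,range(-30,31,1)))
print("jaw z=80"); 
for y in (-75,-33,76): print(y,prof(y,80,range(-50,51,1)))
print("pin/notch z=50 x 30..80"); 
for y in (115,125,135,150,160,175,184): print(y,prof(y,50,range(30,81,1)))
im,*c=shot("top","top4.png"); g=im.min(axis=2); h=[.4543,.3822]
R2=np.array([[np.cos(.289),-np.sin(.289)],[np.sin(.289),np.cos(.289)]])
print("bar"); 
for y in range(-45,46,6): print(''.join('#' if g[tuple(proj([*(h+R2@np.array([x,y])/1000),.038],*c)[::-1].round().astype(int))]>150 else '.' for x in range(-50,51,4)))
```

```text
[[-0.073  0.997 -0.001  0.493]
 [ 0.997  0.073  0.     0.099]
 [ 0.    -0.001 -1.     0.331]]
cap z=100, x -30..30
-66 #############################################################
-52 #############################################################
-40 #############################################################
-35 #############################################################
-30 #############################################################
-15 #############################################################
-2 #############################################################
3 #############################################################
8 #############################################################
22 #############################################################
34 ##################........................###################
40 ##################........................###################
46 #############################################################
58 #############################################################
66 #############################################################
72 ###
[... 536 characters left out ...]
#########.###########.##########........
150 .........###########.###########.##########........
160 ...................................................
175 ...................................................
184 ...................................................
bar
##########################
.#####################....
....#############.........
........#.#...........####
..................########
...............###########
.........#################
......####################
##########################
##########################
#####################.....
#################.........
################..........
########..................
##........................
..........................
```

Run:
```python
from h import *
im=cv2.imread("pics/w27.png"); c=load("w27"); g=im.min(axis=2)
for x in (-10,-5,0,5,10): print(x,''.join('#' if g[tuple(proj(V(x,y,100),*c)[::-1].astype(int))]>150 else '.' for y in range(-80,81,2)))
im=cv2.imread("pics/scene0.png"); a,*c=shot("scene","s2.png"); g=a.astype(int)
for y in range(-45,46,9):
    print([int(g[tuple(proj([.4543+np.cos(.289)*x-np.sin(.289)*y/1,.3822+np.sin(.289)*x+np.cos(.289)*y,.038],*c)[::-1].astype(int))].min()) for x in np.arange(-.045,.046,.009)] if 0 else [int(g[tuple(proj([.4543+np.cos(.289)*x-np.sin(.289)*y*1e-3,.3822+np.sin(.289)*x+np.cos(.289)*y*1e-3,.038],*c)[::-1].astype(int))].min()) for x in np.arange(-.045,.046,.009)])
```

```text
-10 #####..##############################################........################....
-5 #####..##############################################........################....
0 .......##############################################........################....
5 .......##############################################........################....
10 #####..##############################################........################....
[26, 34, 36, 36, 26, 25, 23, 24, 33, 33, 34]
[26, 32, 34, 38, 32, 57, 74, 47, 34, 33, 33]
[25, 33, 34, 37, 126, 144, 176, 92, 33, 33, 33]
[25, 33, 34, 38, 174, 186, 195, 72, 33, 33, 33]
[25, 31, 34, 37, 145, 156, 194, 55, 33, 33, 33]
[24, 31, 35, 37, 155, 173, 201, 75, 32, 32, 33]
[26, 23, 27, 28, 177, 183, 196, 60, 25, 26, 26]
[24, 19, 21, 22, 138, 164, 197, 86, 23, 20, 22]
[23, 18, 17, 20, 130, 164, 187, 33, 19, 18, 18]
[25, 23, 24, 27, 32, 48, 43, 26, 27, 29, 27]
[28, 29, 28, 29, 30, 30, 29, 28, 30, 30, 30]
```

```bash
python3 -c "
from h import *
print(ctrl.hand_in())"
```

```text
the job is handed in; nothing more can be done
None
```

The job is handed in, with no verdict returned. In my last measurements the pin lay in the notch, the bar stood in the tray, all four blanks were between the closed jaws, and the handle was broken over about 0.23 rad; I didn't re-measure the hammer, whetstone or knife.

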